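# Unhook the pattern weight past its sprung keeper

### The job

Take the steel pattern weight off the safety hook under the wire thread shelf: press its crossbar back against the orange sprung keeper until that is out of the way, lift the bar out over the hook's nose and draw it forward, without ramming the keeper or wrenching the hook. Then set it down gently, upright, inside the red square marked on the pattern card. Leave the other things on the bench where they are.

Things in the scene. Friction and masses are not known exactly. Their poses are not given: they have to be found in the camera images.
- hook_stand: Fixed green stand: steel hook under a wire shelf. Origin: on the table below where the weight hangs; z up; hook points along its -x (roughly to the robot). Stand frame, mm: hook rod, radius 4, along x at y 0, z 145; it telescopes in a tube from x 58 to 120 (radius 6), so the hook sits 0 to 16 mm (call it h, not measured) farther back each time. Posts at x 120, y +-105; foot plate x 0 to 150, y +-120, 10 thick.
- shelf_edge (a point): Middle of the front edge of the wire shelf above the hook, stand x 34, z 325 mm. Rods 8 thick, from here back to x 126 and to y +-125, with thread cones up to z 426. A gripper pointing straight down, holding the weight and pressing it back, fouls the shelf; one coming from the front, pointing along the stand's +x and down, leaning 30 to 45 degrees from vertical, has room.
- keeper (a joint): Travel in m of the orange keeper: a sleeve with a plate 24 mm wide, stand z 133 to 167, on the hook rod; pressed along +x. 0 shut (plate front at stand x 5+h mm), 0.016 hard stop (x 21+h); spring 4 N rising to 8 N. Hook: front upright at x -25+h (radius 4), nose (radius 4, z 160 to 168) from it back to x 9+h. Bar clears the nose with its centre at x 13+h or more (17+h at the stop), underside over z 168.
- weight: Loose pattern weight, 0.45 to 0.75 kg. Origin: centre of its underside, z up. Steel base 56 x 56 x 24 mm; two wire legs (radius 3.5) at y +-20 mm rise from it to z 110 and close in to the wooden grip. At the start it hangs by its crossbar, axes near the stand's, with up to 18 mm play along x. Base top then lies 42 mm below the hook rod: it can rise at most 40 mm there, and needs at least 20.
- crossbar (a point): Middle of the weight's crossbar, radius 4 mm, along the weight's y between the legs, a little arched: centre 78 mm above the underside here, 73 at the legs. At the start it lies on the hook rod (centre near stand x 0, z 153 mm) in the closed pocket between the hook's front and the keeper.
- wood_grip (a point): Grip point of the weight, 146 mm above its underside: a wooden block 26 x 26 mm on the weight's axis, from 122 to 162 mm above the underside; grip it on its two y sides.
- card: Fixed off-white pattern card 170 x 200, 4 thick (top at z 4 mm). Origin: on the table under the centre of the marked red square (outer side 94, inner 86, sides along the card's x and y). The card reaches from -65 to 105 along its x and from -65 to 135 along its y.
- cone_green: Loose green thread cone, radius 28, 100 high, origin under its centre; leave alone.
- cone_red: Loose red thread cone, radius 28, 100 high, origin under its centre; leave alone.
- slug: Loose round brass slug, radius 20, 22 high, lying on the card beside the square, origin under its centre; leave alone.
- bobbin: Loose aluminium bobbin, radius 13, 14 high, on the stand's foot plate, origin under its centre; leave alone.
- tin: Loose open blue tin, rim radius 36, 70 high, origin under its centre; leave alone.
- mallet: Loose hammer lying on the table, handle to its -x; leave alone.
- glue: Loose white bottle with an orange cap, radius 25, 120 high, origin under its centre; leave alone.

How it is judged:
By the outcome, as a careful person would: the job done as asked, in the order asked, and still so for the second after the job is handed in, with the robot touching nothing.
It also fails if it takes over 48 s, if anything falls off the work surface, if the arm or the gripper's body presses on something with over 40 N, if the wrist force passes 120 N, or if a joint passes its speed limit or range.

### The arm

A 7-joint arm with a two-finger parallel gripper is mounted at the origin on the work surface. World frame = base frame: x ahead of the robot, y to its left, z up, the work surface at z = 0. Lengths are in m, angles in degrees, forces in N, time in s.
With the tool pointing down it reaches from about 0.4 to 0.875 m from the base axis. Payload 6.5 kg.
Tool frame: the origin (TCP) lies between the finger pads; the fingertips stand 14 mm ahead of it and the grasp point (between the pads) lies 5 mm behind it; z points along the fingers, x is the direction in which the jaws open and shut, and the axes are right-handed (so a half turn about z gives the same grasp; the last joint's range is limited). The gripper opens to 88 mm and grips with 3 to 60 N. Pads are 18 mm wide; open, the fingers measure 123 mm over their backs; the gripper's body (75 mm by 187 mm) begins 45 mm behind the grasp point.
Start: joints at [-76.501, 30.733, -0.252, 88.115, 0.149, 61.152, -4.079], TCP at [0.193, 0.621, 0.253] pointing down, gripper open.
Joint ranges: [-154.64, 154.64], [-21.42, 123.67], [-72.66, 72.17], [13.99, 137.28], [-74.86, 254.86], [10.95, 109.41], [-158.01, 158.01]. Speed limits (degrees/s): [136.94, 136.94, 180, 180, 180, 180, 180].

### API

Orientations are given as [roll, pitch, yaw] about the fixed x, y, z axes, in that order (R = Rz(yaw) Ry(pitch) Rx(roll)).
In Python, from cell import * gives the robot as it stands.
- The arm moves only by the shell command python3 -m pendant 'ROWS' [OPENING] [FORCE]. ROWS is JSON, a list of rows, each an object of numbers: "x", "y", "z": the shift along the world's x, y, z in cm; "ax", "ay", "az": the turn, a rotation vector about the world's x, y, z in rad. In form: [{"x": .., "y": .., "z": .., "ax": .., "ay": .., "az": ..}, ...]. A call has 1 to 20 rows; each row shifts and turns the commanded pose from where the row before left it; what a row does not reach is not made up. A row lasts 1/8 s, in which the tool goes at most 62.5 mm and 10.7 degrees, less where a joint would pass 70% of its speed; a pose out of reach is approached as far as the arm can. A call with a gripper value outside its range is refused whole. OPENING is the gripper's target within -1 to 1 (fully open at 1, half-way at 0, shut at -1), set as the call begins (- or left out, the last holds). The fingers move at their own pace and stop on an object; FORCE is the grip in N (left out, the last holds). Time passes only in rows, so rows that do not move let the fingers close. It gives the time, the measured TCP pose, the force and the opening at its end, in the units of the state.
- observe(): the state, without advancing time (a new reading comes with each control period).
- grab_frame(name): name is "scene" or "side" or "wrist"; returns the picture (480x640x3 uint8, blue, green, red); there is no depth.
- calibration(name): a dict with "fx", "fy", "cx", "cy" (pixels), "R" (3x3) and "t" (3): a world point X has camera coordinates R X + t. Camera axes: x right, y down, z forward; pixel columns grow to the right and rows downward; lengths in m; the calibration is good to about 2 mm. The wrist camera is an equidistant fisheye: a pixel r from the principal point sees the ray r / f radians off the axis. A picture is of the moment at which its call begins: read the wrist's pose just before it. calibration takes no time and is no camera call; for the wrist camera it gives the pose at the moment of the call.
- finish_job(): hands the job in, once; it reports no verdict.
The state is a dict: "t": time; "q": joint angles; "dq": joint speeds; "tau": joint torques, N m; "tool_pos": TCP position; "ee_rot": TCP orientation; "ft_force": force on the tool from outside, world axes, zero at the start; "wrist_torque": the same for the moment, N m; "width": opening from 0.0 (shut) to 1.0 (fully open).
Only numpy, scipy, OpenCV 4.12 (cv2) and the standard library are available. Lean on these libraries where they do the work, as an engineer would, in place of code of your own. Each camera call takes 0.05 s, during which the arm holds its last target.

## Working session

There is one attempt and no reset: what is moved stays moved. The work goes in short steps, Python scripts to look and compute and a shell command to move; the robot and the scene stay as the last step left them, time stands still between calls to the robot, and variables do not carry over. Pictures are saved under pics/ and viewed, and the job is handed in when it is done.

```bash
mkdir -p pics; ls
python3 - <<'E'
from cell import *
import cv2
print(observe())
for n in("scene","side","wrist"):
    c=calibration(n);print(n,c)
    cv2.imwrite(f"pics/{n}0.png",grab_frame(n))
E
```

```text
pics
{'t': 0.0, 'q': array([-76.50237229,  30.77741231,  -0.25510498,  88.16894196,
         0.14860986,  61.15208924,  -4.08046366]), 'dq': array([-0.02161411, -0.01003359,  0.02386634,  0.07747788, -0.06306973,
       -0.0528656 , -0.15208702]), 'tau': array([ 9.65969266e-04, -5.71007895e+01,  9.90866236e-01, -2.51587325e+01,
       -5.62344119e-02,  1.81471941e-02,  1.78058526e-04]), 'tool_pos': array([0.19302391, 0.62007095, 0.25185183]), 'ee_rot': array([1.79993510e+02, 9.78979684e-02, 7.27130055e+01]), 'ft_force': array([ 0.68294451, -0.65923521,  0.01884097]), 'wrist_torque': array([-0.00195812, -0.00899878,  0.04288071]), 'width': 1.0002304949862342}
scene {'fx': 547.1927524863697, 'fy': 547.1927524863697, 'cx': 310.9364330560594, 'cy': 248.22846473518746, 'R': array([[ 0.02703907,  0.99958202,  0.01023078],
       [ 0.63574723, -0.00929736, -0.77184132],
       [-0.77142359,  0.02737406, -0.63573289]]), 't': array([-0.01179751, -0.17599566,  1.72276993])}
side {'fx': 504.9362358058032, 'fy': 504.9362358058032, 'cx': 319.86667251236366, 'cy': 232.38717544200196, 'R': array([[ 0.92576182, -0.37805017, -0.00656762],
       [-0.29248214, -0.70500048, -0.64608708],
       [ 0.23962315,  0.60004366, -0.76323545]]), 't': array([-0.45319526,  0.26441508,  1.29284647])}
wrist {'fx': 371.64829954431775, 'fy': 371.64829954431775, 'cx': 329.4932262412471, 'cy': 235.9564041801715, 'R': array([[ 0.29689595,  0.9549054 , -0.00291205],
       [ 0.90882433, -0.28163001,  0.30777083],
       [ 0.2930719 , -0.09402246, -0.95145606]]), 't': array([-0.64919234, -0.04259982,  0.39124722])}
```

View pics/scene0.png

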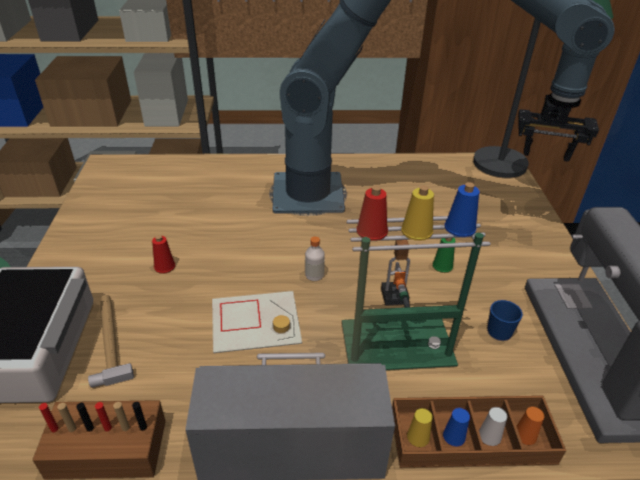

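View pics/side0.png

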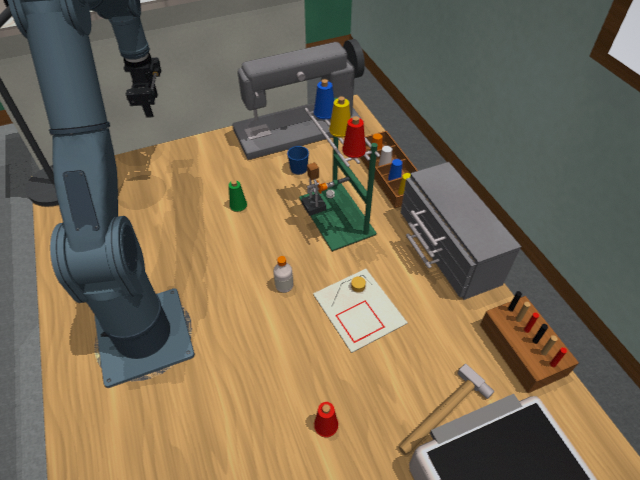

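View pics/wrist0.png

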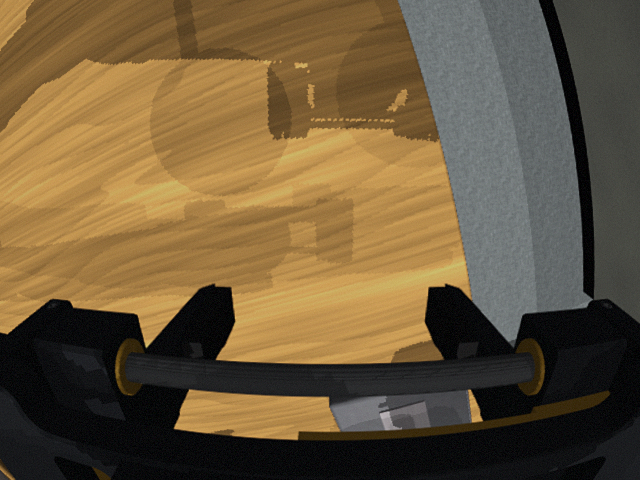

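The scene view shows the stand around (400,300), the card square around (240,316), the green cone at (444,255) and the tin at (503,320). I'll enlarge these areas to measure them.

Run:
```python
import cv2
a=cv2.imread('pics/scene0.png');b=cv2.imread('pics/side0.png')
def crop(i,x,y,w,h,s,n):
    c=cv2.resize(i[y:y+h,x:x+w],None,fx=s,fy=s,interpolation=cv2.INTER_CUBIC)
    for k in range(0,w,20): cv2.putText(c,str(x+k),(k*s,10),0,.35,(255,255,255),1); cv2.line(c,(k*s,12),(k*s,18),(255,255,255),1)
    for k in range(0,h,20): cv2.putText(c,str(y+k),(0,k*s+4),0,.35,(0,0,255),1)
    cv2.imwrite(n,c)
crop(a,335,180,160,195,3,'pics/c1.png')
crop(a,205,285,100,70,7,'pics/c2.png')
crop(b,285,90,120,165,3.5.__int__() if 0 else 3,'pics/c3.png')
crop(b,305,260,110,95,6,'pics/c4.png')
```

```text
(no output)
```

View pics/c1.png

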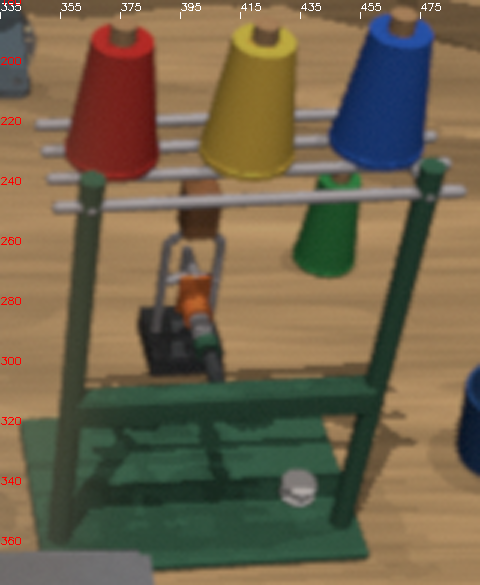

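View pics/c2.png

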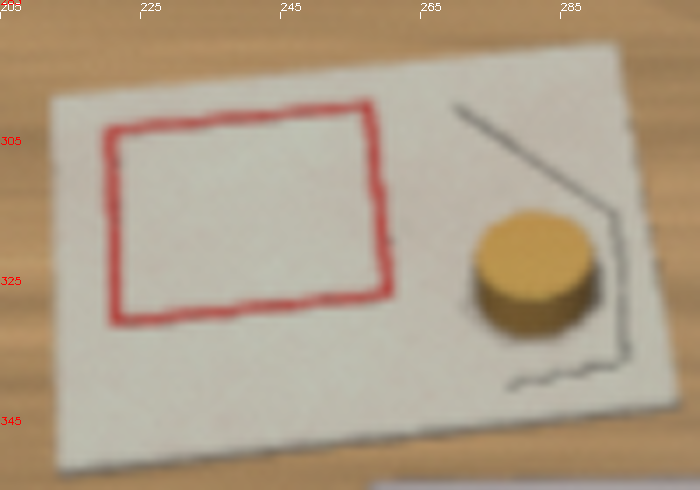

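View pics/c3.png

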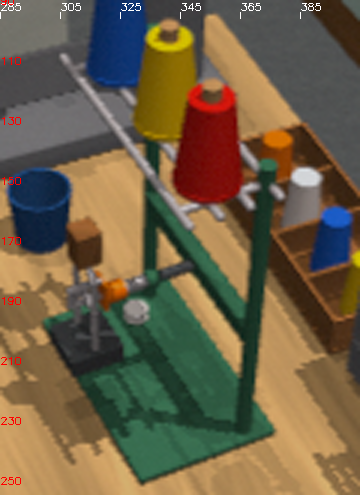

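View pics/c4.png

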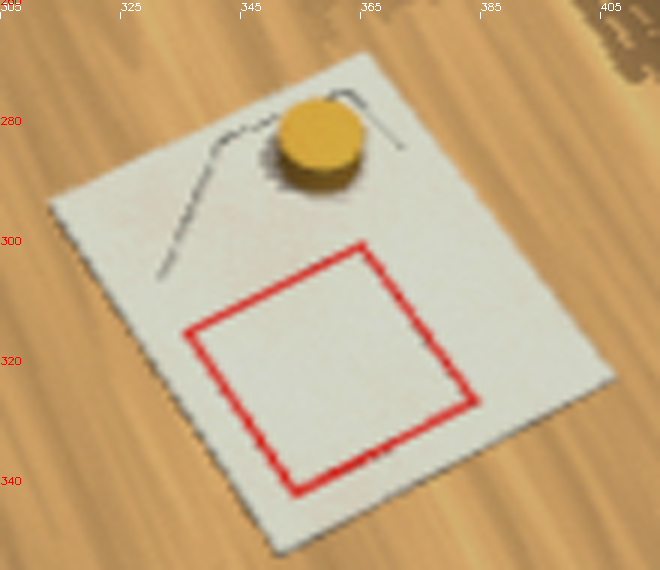

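```bash
cat > h.py <<'E'
import numpy as np
from scipy.optimize import least_squares
from cell import *
C={n:calibration(n) for n in("scene","side")}
def proj(n,X):
    c=C[n];p=c["R"]@np.asarray(X,float)+c["t"]
    return np.array([c["fx"]*p[0]/p[2]+c["cx"],c["fy"]*p[1]/p[2]+c["cy"]])
def onz(n,u,z):
    c=C[n];d=c["R"].T@np.array([(u[0]-c["cx"])/c["fx"],(u[1]-c["cy"])/c["fy"],1]);o=-c["R"].T@c["t"]
    return o+d*(z-o[2])/d[2]
def W(p,X):
    c,s=np.cos(p[2]),np.sin(p[2]);X=np.asarray(X)/1000
    return np.array([p[0]+c*X[0]-s*X[1],p[1]+s*X[0]+c*X[1],X[2]])
def fit(obs,p0):
    f=lambda p:np.concatenate([proj(n,W(p,X))-u for n,X,u in obs])
    r=least_squares(f,p0,loss='soft_l1');return r.x,f(r.x).reshape(-1,2)
E
python3 - <<'E'
from h import *
np.set_printoptions(precision=4,suppress=True)
obs=[("scene",(0,-120,10),(341.7,320)),("scene",(0,120,10),(442.2,318)),("scene",(150,120,10),(457.5,363.5)),("scene",(150,-120,10),(348.3,361)),
("side",(0,-120,10),(332.3,249.5)),("side",(150,-120,10),(376,233)),("side",(0,120,10),(299.3,197)),
("scene",(34,-125,325),(347.3,221.7)),("side",(34,-125,325),(348.3,165)),("side",(34,125,325),(306,109))]
p,r=fit(obs,[.6,.2,0]);print(p,np.degrees(p[2]));print(r)
for i in range(len(obs)): print(obs[i][0],obs[i][1],onz(obs[i][0],obs[i][2],obs[i][1][2]/1000))
# card
o=[]
sc=[(220,303.1),(258.1,299.3),(261.3,327.3),(220.7,331.6)];si=[(335.3,315.3),(365.7,300.3),(385.2,327),(354,342.8)]
for u in sc:print("sc",onz("scene",u,.004))
for u in si:print("si",onz("side",u,.004))
for u in [(212.4,298.9),(292.9,291),(302.4,342.7),(213.3,352.7)]: print("card",onz("scene",u,.004))
E
```

```text
[0.5497 0.1869 0.04  ] 2.2896715081070123
[[-0.9687 -0.4668]
 [-1.3451 -2.7222]
 [ 0.5922  2.114 ]
 [ 0.0356  9.8856]
 [-0.4118 -0.3035]
 [ 1.5839 -0.4497]
 [ 0.1097 -1.7646]
 [ 0.0439 -0.8385]
 [-1.3434  0.3845]
 [-0.1333 -0.1768]]
scene (0, -120, 10) [0.556  0.0692 0.01  ]
scene (0, 120, 10) [0.5537 0.3081 0.01  ]
scene (150, 120, 10) [0.689  0.3129 0.01  ]
scene (150, -120, 10) [0.6777 0.075  0.01  ]
side (0, -120, 10) [0.5551 0.0655 0.01  ]
side (150, -120, 10) [0.6992 0.0732 0.01  ]
side (0, 120, 10) [0.5418 0.2997 0.01  ]
scene (34, -125, 325) [0.5914 0.0631 0.325 ]
side (34, -125, 325) [0.5922 0.0634 0.325 ]
side (34, 125, 325) [0.5787 0.3123 0.325 ]
sc [ 0.4893 -0.2237  0.004 ]
sc [ 0.4777 -0.1314  0.004 ]
sc [ 0.5702 -0.1196  0.004 ]
sc [ 0.5819 -0.2128  0.004 ]
si [ 0.4781 -0.1351  0.004 ]
si [ 0.5716 -0.1238  0.004 ]
si [ 0.583 -0.216  0.004]
si [ 0.49   -0.2263  0.004 ]
card [ 0.4744 -0.2438  0.004 ]
card [ 0.4497 -0.0456  0.004 ]
card [ 0.6187 -0.0244  0.004 ]
card [ 0.644 -0.223  0.004]
```

Run:
```python
from h import *
import cv2
np.set_printoptions(precision=4,suppress=True)
obs=[("scene",(0,-120,10),(341.7,320)),("scene",(150,120,10),(457.7,365)),
("side",(0,-120,10),(332.3,249.5)),("side",(150,-120,10),(376,233)),("side",(0,120,10),(299.3,197)),
("scene",(34,-125,325),(347.3,221.7)),("side",(34,-125,325),(348.3,165)),("side",(34,125,325),(306,109))]
p,r=fit(obs,[.6,.2,0]);print(p,np.degrees(p[2]));print(r)
a=cv2.imread('pics/scene0.png');b=cv2.imread('pics/side0.png')
def crop(i,x,y,w,h,s,n):
    c=cv2.resize(i[y:y+h,x:x+w],None,fx=s,fy=s,interpolation=cv2.INTER_CUBIC)
    for k in range(0,w,10): cv2.putText(c,str(x+k),(k*s,10),0,.35,(255,255,255),1); cv2.line(c,(k*s,12),(k*s,18),(255,255,255),1)
    for k in range(0,h,10): cv2.putText(c,str(y+k),(0,k*s+4),0,.35,(0,0,255),1)
    cv2.imwrite(n,c)
crop(a,370,230,60,80,7,'pics/d1.png')
crop(b,295,155,60,65,9,'pics/d2.png')
```

```text
[0.5498 0.186  0.0489] 2.8028823820082356
[[-1.3141 -0.0731]
 [ 0.4458  0.2567]
 [ 0.1072 -0.2066]
 [ 1.8763 -0.6712]
 [-0.0457 -1.4781]
 [-0.2106 -0.4438]
 [-0.7621  0.4009]
 [-0.371   0.0489]]
```

View pics/d1.png

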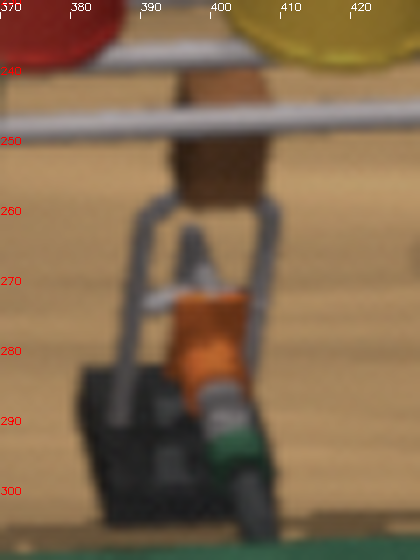

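View pics/d2.png

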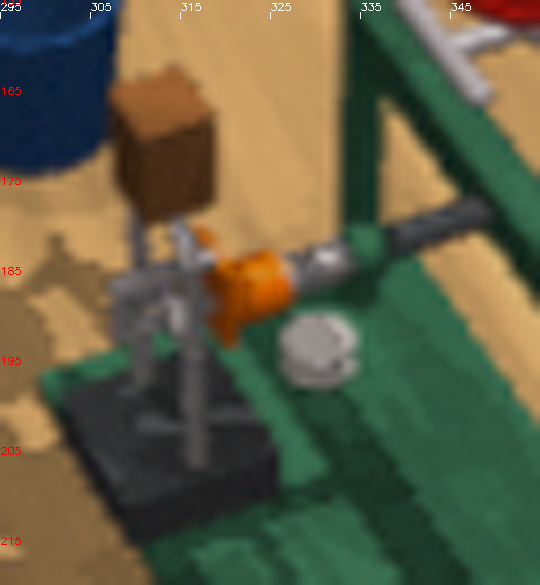

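Run:
```python
from h import *
np.set_printoptions(precision=4,suppress=True)
ps=[0.5498,0.186,0.0489]
obs=[("side",(0,0,237),(313,166.4)),("side",(-28,28,99),(301.9,198.3)),("side",(-28,-28,99),(310,211.7)),("side",(28,-28,99),(325.9,205.6)),("scene",(13,0,197),(402,259.4))]
p,r=fit(obs,ps);print(p,np.degrees(p[2]));print(r)
print("bar in stand coords:",W([0,0,-ps[2]],[1000*(p[0]-ps[0]),1000*(p[1]-ps[1]),0])*1000)
for n,X,u in obs: print(n,X,onz(n,u,X[2]/1000))
# keeper plate top edges, scene crop: (172,292)/7,(250,292)/7 rear top z .167 ; 
for u in [(394.6,271.7),(405.7,271.7)]:print("plate top",W([0,0,-ps[2]],1000*(onz("scene",u,.167)-np.array([ps[0],ps[1],0])))*1000)
for u in [(394,282.8)]:print("plate bot",W([0,0,-ps[2]],1000*(onz("scene",u,.133)-np.array([ps[0],ps[1],0])))*1000)
for n,u,z in [("scene",(444,270),0),("side",(237,209),0),("scene",(314,279),0),("side",(284,290),0),("scene",(503,337),0)]: print(u,onz(n,u,z))
c=np.array([0.530,-0.1736]);cc=W([c[0],c[1],np.radians(7)],[0,0,4]);print(proj("scene",cc),proj("side",cc))
```

```text
[0.5462 0.184  0.0803] 4.60206780141891
[[-0.116  -0.5043]
 [-1.1143  0.2423]
 [-0.7524 -0.5319]
 [ 0.8637 -0.9832]
 [-2.1381  0.8301]]
bar in stand coords: [-3.7291 -1.7745  0.    ]
side (0, 0, 237) [0.5457 0.1821 0.237 ]
side (-28, 28, 99) [0.5193 0.2094 0.099 ]
side (-28, -28, 99) [0.5217 0.1512 0.099 ]
side (28, -28, 99) [0.5725 0.1558 0.099 ]
scene (13, 0, 197) [0.5565 0.1901 0.197 ]
plate top [ 12.0202 -10.0514 167.    ]
plate top [ 13.5787  14.0573 167.    ]
plate bot [ 11.0374  -7.5028 133.    ]
(444, 270) [0.3724 0.3533 0.    ]
(237, 209) [0.3467 0.3348 0.    ]
(314, 279) [0.4019 0.0088 0.    ]
(284, 290) [ 0.381  -0.0064  0.    ]
(503, 337) [0.6066 0.4403 0.    ]
[239.3438 315.015 ] [359.5121 320.5563]
```

```bash
python3 -m pendant '[{"z":1.5,"x":1.5,"y":-2.5,"az":0.088},{"z":1.5,"x":2.4,"y":-3.5,"az":0.088},{"z":1,"x":2.4,"y":-3.8,"az":0.088},{"z":0.5,"x":2.4,"y":-3.8,"az":0.087},{"z":0.5,"x":2.4,"y":-3.8,"ax":0.0043,"ay":-0.0872},{"z":0.5,"x":2.4,"y":-3.8,"ax":0.0043,"ay":-0.0872},{"x":2.4,"y":-3.8,"ax":0.0043,"ay":-0.0872},{"x":2.4,"y":-3.8,"ax":0.0043,"ay":-0.0872},{"x":2.4,"y":-3.8,"ax":0.0043,"ay":-0.0872},{"x":2.4,"y":-3.8,"ax":0.0043,"ay":-0.0872},{"x":2.4,"y":-3.8,"ax":0.0043,"ay":-0.0872},{"x":2.3,"y":-3.6,"ax":0.0043,"ay":-0.0872},{},{}]' 1 50
python3 - <<'E'
from h import *
import cv2
o=observe();print(o['t'],o['q'],o['tool_pos'],o['ee_rot'],o['ft_force'])
from scipy.spatial.transform import Rotation as R
print(R.from_euler('xyz',o['ee_rot'],degrees=True).as_matrix())
c=calibration("wrist");print(c);cv2.imwrite("pics/w1.png",grab_frame("wrist"));np.savez("w1.npz",**{k:np.array(v) for k,v in c.items()})
E
```

```text
0.15 [-76.50152187  30.76746738  -0.25510043  88.15421369   0.14962009
  61.15170454  -4.07930396] [0.19307379 0.62021782 0.25206456] [1.79994342e+02 7.28358985e-02 7.27137673e+01] [ 0.74765576 -0.06374528  0.29422086]
[[ 2.97145212e-01  9.54832259e-01 -2.83445760e-04]
 [ 9.54831455e-01 -2.97145331e-01 -1.24315167e-03]
 [-1.27122590e-03  9.87536390e-05 -9.99999187e-01]]
{'fx': 371.64829954431775, 'fy': 371.64829954431775, 'cx': 329.4932262412471, 'cy': 235.9564041801715, 'R': array([[ 0.29690153,  0.95490434, -0.00268003],
       [ 0.9088056 , -0.28170463,  0.30775783],
       [ 0.29312431, -0.0938094 , -0.95146095]]), 't': array([-0.64933207, -0.0425797 ,  0.39121656])}invalid input
```

View pics/w1.png

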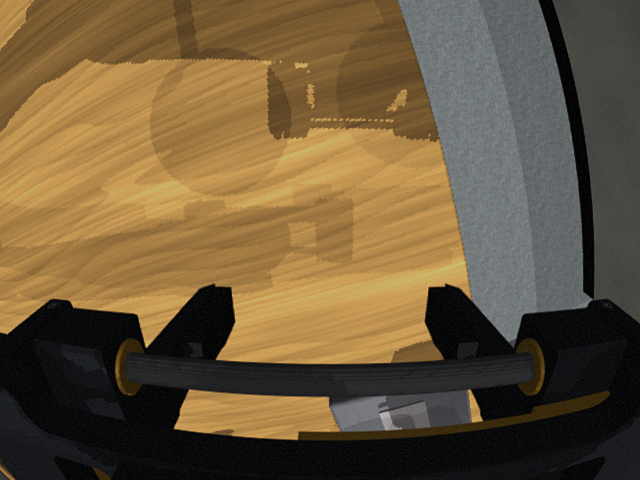

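The arm has not moved, because the call was refused as invalid input, probably over the empty rows.

```bash
python3 -m pendant '[{"z":1.5,"x":1.5,"y":-2.5,"az":0.088},{"z":1.5,"x":2.4,"y":-3.5,"az":0.088},{"z":1,"x":2.4,"y":-3.8,"az":0.088},{"z":0.5,"x":2.4,"y":-3.8,"az":0.087},{"z":0.5,"x":2.4,"y":-3.8,"ax":0.0043,"ay":-0.0872},{"z":0.5,"x":2.4,"y":-3.8,"ax":0.0043,"ay":-0.0872},{"x":2.4,"y":-3.8,"ax":0.0043,"ay":-0.0872},{"x":2.4,"y":-3.8,"ax":0.0043,"ay":-0.0872},{"x":2.4,"y":-3.8,"ax":0.0043,"ay":-0.0872},{"x":2.4,"y":-3.8,"ax":0.0043,"ay":-0.0872},{"x":2.4,"y":-3.8,"ax":0.0043,"ay":-0.0872},{"x":2.3,"y":-3.6,"ax":0.0043,"ay":-0.0872},{"x":0},{"x":0}]' 1 50
cat > look.py <<'E'
import sys
from h import *
import cv2
from scipy.spatial.transform import Rotation as R
np.set_printoptions(precision=4,suppress=True)
o=observe();print(o['t'],o['q'],o['tool_pos'],o['ee_rot'],o['ft_force'],o['wrist_torque'],o['width'])
M=R.from_euler('xyz',o['ee_rot'],degrees=True).as_matrix();print(M)
for a in sys.argv[2:]:
    c=calibration(a);np.savez(f"{sys.argv[1]}_{a}.npz",**{k:np.array(v) for k,v in c.items()})
    cv2.imwrite(f"pics/{sys.argv[1]}_{a}.png",grab_frame(a))
E
python3 look.py w2 wrist side
```

```text
0.2 [-76.5004  30.7603  -0.2541  88.1471   0.1493  61.1515  -4.0787] [0.1931 0.6203 0.2522] [179.9951   0.0583  72.7123] [-0.2352 -0.4291  0.2584] [-0.0088  0.0095 -0.0011] 1.0010372271763663
[[ 0.2972  0.9548 -0.0002]
 [ 0.9548 -0.2972 -0.001 ]
 [-0.001   0.0001 -1.    ]]invalid input
```

```bash
ls pics
```

```text
c1.png
c2.png
c3.png
c4.png
d1.png
d2.png
scene0.png
side0.png
w1.png
w2_side.png
w2_wrist.png
wrist0.png
```

```bash
python3 -m pendant '[{"x":1.5,"y":-2.5,"z":1.5,"ax":0,"ay":0,"az":0.088}]' 1 50; echo; python3 -m pendant 2>&1 | head
```

```text
t: 0.42
tool_pos: [0.2061, 0.596, 0.2664]
ee_rot: [-179.9, 0.1, 78.1]
ft_force: [-0.8, -0.5, -0.3]
width: 1.004

invalid input
```

All six keys are required in each row. I'll continue with the same plan.

```bash
python3 -m pendant '[{"x":2.4,"y":-3.5,"z":1.5,"ax":0,"ay":0,"az":0.088},{"x":2.4,"y":-3.8,"z":1,"ax":0,"ay":0,"az":0.088},{"x":2.4,"y":-3.8,"z":0.5,"ax":0,"ay":0,"az":0.087},{"x":2.4,"y":-3.8,"z":0.5,"ax":0.0043,"ay":-0.0872,"az":0},{"x":2.4,"y":-3.8,"z":0.5,"ax":0.0043,"ay":-0.0872,"az":0},{"x":2.4,"y":-3.8,"z":0,"ax":0.0043,"ay":-0.0872,"az":0},{"x":2.4,"y":-3.8,"z":0,"ax":0.0043,"ay":-0.0872,"az":0},{"x":2.4,"y":-3.8,"z":0,"ax":0.0043,"ay":-0.0872,"az":0},{"x":2.4,"y":-3.8,"z":0,"ax":0.0043,"ay":-0.0872,"az":0},{"x":2.4,"y":-3.8,"z":0,"ax":0.0043,"ay":-0.0872,"az":0},{"x":2.3,"y":-3.6,"z":0,"ax":0.0043,"ay":-0.0872,"az":0},{"x":0,"y":0,"z":0,"ax":0,"ay":0,"az":0}]' 1 50
python3 look.py w2 wrist side
```

```text
t: 1.92
tool_pos: [0.4709, 0.1793, 0.3068]
ee_rot: [140.0, 0.1, 92.6]
ft_force: [0.3, 1.4, 0.3]
width: 1.002
1.925 [-52.0945  -1.7135  11.5626 134.863   62.2245  26.9126  -0.0293] [0.4709 0.1793 0.3068] [140.0334   0.0977  92.6053] [0.3228 1.4402 0.2612] [0.0056 0.6424 0.0516] 1.0016139170387448
[[-0.0455  0.7656  0.6417]
 [ 0.999   0.0359  0.0279]
 [-0.0017  0.6423 -0.7664]]
```

View pics/w2_wrist.png

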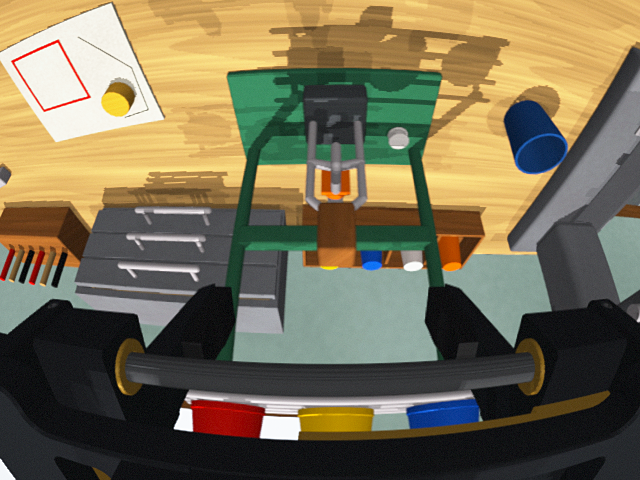

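View pics/w2_side.png

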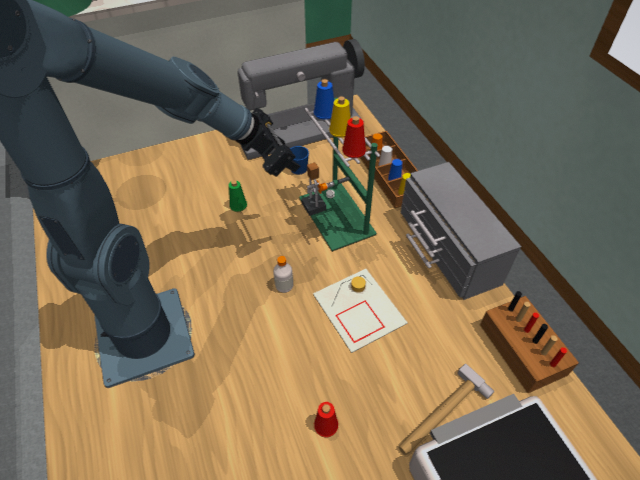

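```bash
cat >> h.py <<'E'
def wray(f,u):
    d=np.load(f);v=np.array([(u[0]-d["cx"])/d["fx"],(u[1]-d["cy"])/d["fy"]]);th=np.hypot(*v)
    r=np.array([*(v/th*np.sin(th)),np.cos(th)]);return -d["R"].T@d["t"],d["R"].T@r
def wproj(f,X):
    d=np.load(f);p=d["R"]@np.asarray(X)+d["t"];r=np.hypot(p[0],p[1]);th=np.arctan2(r,p[2])
    return np.array([d["cx"],d["cy"]])+d["fx"]*th*p[:2]/r
def won(f,u,ax,val):
    o,r=wray(f,u);return o+r*(val-o[ax])/r[ax]
E
python3 - <<'E'
import cv2
a=cv2.imread('pics/w2_wrist.png')
x,y,w,h,s=285,70,100,210,1
c=cv2.resize(a[75:215,285:385],None,fx=5,fy=5,interpolation=cv2.INTER_CUBIC)[:600]
c=cv2.resize(a[75:195,285:385],None,fx=5,fy=5,interpolation=cv2.INTER_CUBIC)
for k in range(0,100,10): cv2.putText(c,str(285+k),(k*5,10),0,.35,(255,255,255),1)
for k in range(0,120,10): cv2.putText(c,str(75+k),(0,k*5+4),0,.35,(0,0,255),1)
cv2.imwrite('pics/e1.png',c)
c=cv2.resize(a[180:280,285:385],None,fx=5,fy=5,interpolation=cv2.INTER_CUBIC)
for k in range(0,100,10): cv2.putText(c,str(285+k),(k*5,10),0,.35,(255,255,255),1)
for k in range(0,100,10): cv2.putText(c,str(180+k),(0,k*5+4),0,.35,(0,0,255),1)
cv2.imwrite('pics/e2.png',c)
E
```

```text
(no output)
```

View pics/e1.png

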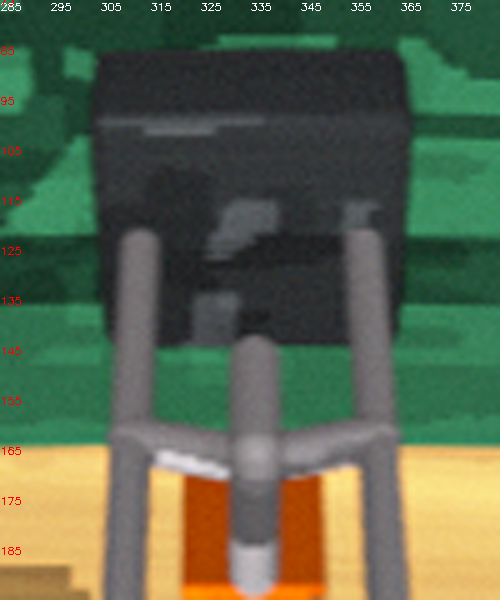

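View pics/e2.png

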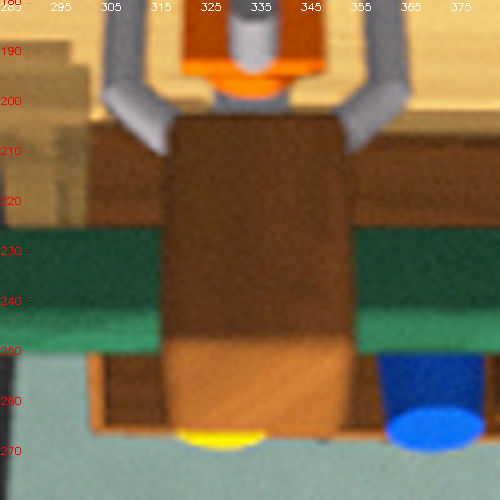

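Run:
```python
from h import *
np.set_printoptions(precision=4,suppress=True)
f="w2_wrist.npz";ps=np.array([0.5498,0.186,0.0489])
S=lambda X:W([0,0,-ps[2]],1000*(X-np.array([ps[0],ps[1],0])))*1000
for n,u,z in [("wood bot front L",(317.6,202.6),.197),("R",(353.5,202.6),.197),("wood top front L",(317.6,248),.237),("R",(355.5,248),.237),("wood top rear",(336,266.4),.237),
 ("base front top L",(303.5,99.5),.099),("base front top R",(366.5,99.5),.099),("base rear top",(336,143.5),.099),
 ("bar",(336,166),.157),("plate top front L",(321.5,192.3),.167),("R",(350,192.3),.167),("nose tip top",(335.7,193),.164),("hook front foot",(335.8,145),.141),
 ("plate L front0",(304,72),.01)]:
    X=won(f,u,2,z);print(n,X,S(X))
for nm,X in [("foot 0,-120",(0,-120,10)),("foot 0,120",(0,120,10))]: print(nm,wproj(f,W(ps,X)))
```

```text
wood bot front L [0.5342 0.174  0.197 ] [-16.187  -11.1886 197.    ]
R [0.5329 0.1993 0.197 ] [-16.2373  14.1538 197.    ]
wood top front L [0.5291 0.1747 0.237 ] [-21.2285 -10.2264 237.    ]
R [0.5279 0.1988 0.237 ] [-21.2439  13.8623 237.    ]
wood top rear [0.5538 0.188  0.237 ] [  4.0905   1.7635 237.    ]
base front top L [0.5182 0.1594 0.099 ] [-32.8675 -24.9909  99.    ]
base front top R [0.5154 0.2127 0.099 ] [-33.0469  28.3072  99.    ]
base rear top [0.5694 0.1899 0.099 ] [19.756   2.9751 99.    ]
bar [0.5386 0.1876 0.157 ] [-11.072    2.1656 157.    ]
plate top front L [0.5597 0.1771 0.167 ] [  9.4445  -9.4227 167.    ]
R [0.5585 0.2001 0.167 ] [  9.392   13.6323 167.    ]
nose tip top [0.5638 0.1888 0.164 ] [ 14.0882   2.129  164.    ]
hook front foot [0.5311 0.1872 0.141 ] [-18.5868   2.0684 141.    ]
plate L front0 [0.547  0.1552 0.01  ] [ -4.2579 -30.6357  10.    ]
foot 0,-120 [224.0466  79.2614]
foot 0,120 [440.9236  79.5024]
```

The wrist view shows the hook nose, keeper plate and weight all lined up at column ~336. Measured positions are: weight axis (0.546, 0.187), bar at stand x ≈ -5, plate front at stand x ≈ 9.5, so h ≈ 5 mm. Next I go in for the grasp.

```bash
python3 -m pendant '[{"x":0.8,"y":0.15,"z":-0.9,"ax":0,"ay":0,"az":0},{"x":1,"y":0.15,"z":-1.2,"ax":0,"ay":0,"az":0},{"x":1.2,"y":0.15,"z":-1.4,"ax":0,"ay":0,"az":0},{"x":1.2,"y":0.15,"z":-1.4,"ax":0,"ay":0,"az":0},{"x":1.2,"y":0.1,"z":-1.4,"ax":0,"ay":0,"az":0},{"x":1,"y":0.1,"z":-1.2,"ax":0,"ay":0,"az":0},{"x":0.8,"y":0,"z":-0.9,"ax":0,"ay":0,"az":0},{"x":0.6,"y":0,"z":-0.6,"ax":0,"ay":0,"az":0},{"x":0,"y":0,"z":0,"ax":0,"ay":0,"az":0},{"x":0,"y":0,"z":0,"ax":0,"ay":0,"az":0}]'
python3 look.py w3 wrist side
```

```text
t: 3.28
tool_pos: [0.5492, 0.1916, 0.218]
ee_rot: [140.0, -0.0, 92.9]
ft_force: [1.1, 0.6, 0.8]
width: 1.005
3.275 [-46.7104  16.9523  14.51   130.8065  99.3228  15.506  -36.0327] [0.5492 0.1916 0.218 ] [139.9606  -0.0355  92.8729] [1.0888 0.5797 0.8428] [ 0.0087  0.5653 -0.0149] 1.0052988562825467
[[-0.0501  0.7647  0.6425]
 [ 0.9987  0.038   0.0327]
 [ 0.0006  0.6433 -0.7656]]
```

View pics/w3_wrist.png

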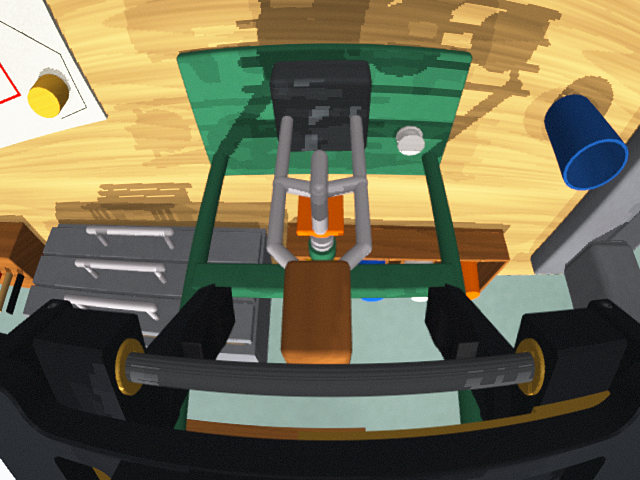

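Run:
```python
import cv2
a=cv2.imread('pics/w3_side.png');cv2.imwrite('pics/w3s.png',cv2.resize(a[90:250,240:400],None,fx=3.7,fy=3.7,interpolation=cv2.INTER_CUBIC))
```

```text
(no output)
```

View pics/w3s.png

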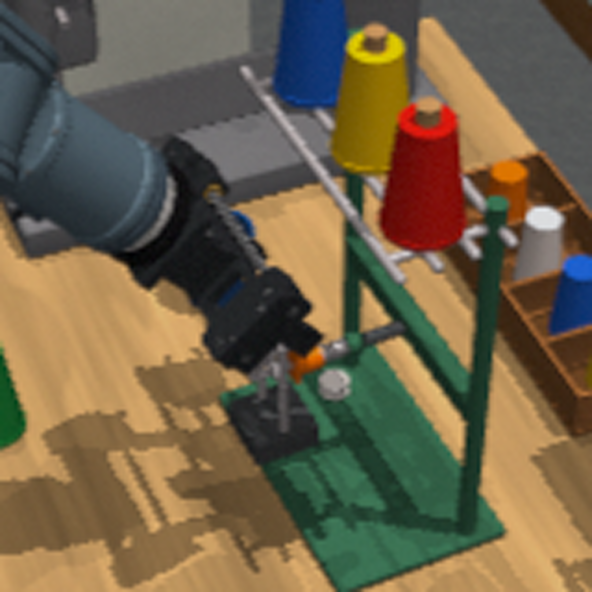

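The jaws are about 4.8 mm too far to +y: the block's centre is at column 317 and the jaw midline at 330. I'll correct that, and test joint 6 margin with a small forward motion before closing.

```bash
python3 -m pendant '[{"x":0,"y":-0.25,"z":0,"ax":0,"ay":0,"az":0},{"x":0,"y":-0.23,"z":0,"ax":0,"ay":0,"az":0},{"x":0.5,"y":0,"z":0,"ax":0,"ay":0,"az":0},{"x":0.5,"y":0,"z":0,"ax":0,"ay":0,"az":0},{"x":0,"y":0,"z":0,"ax":0,"ay":0,"az":0}]'
python3 look.py w4
```

```text
t: 4.0
tool_pos: [0.5598, 0.1858, 0.2178]
ee_rot: [140.0, -0.0, 92.8]
ft_force: [1.1, -0.5, -0.2]
width: 1.001
4.0 [-45.2156  17.5729  14.5926 129.9111 100.2886  14.5782 -35.8564] [0.5598 0.1858 0.2178] [139.9585  -0.0033  92.7931] [ 1.0615 -0.5373 -0.1578] [ 0.0259  0.6402 -0.0147] 1.0007602082507472
[[-0.0487  0.7647  0.6426]
 [ 0.9988  0.0373  0.0314]
 [ 0.0001  0.6433 -0.7656]]
```

```bash
python3 -m pendant '[{"x":-0.5,"y":0.05,"z":0,"ax":0,"ay":0,"az":0},{"x":-0.5,"y":0.05,"z":0,"ax":0,"ay":0,"az":0},{"x":0,"y":0,"z":0,"ax":0,"ay":0,"az":0}]'
python3 look.py w5
python3 -m pendant '[{"x":0,"y":0,"z":0,"ax":0,"ay":0,"az":0},{"x":0,"y":0,"z":0,"ax":0,"ay":0,"az":0},{"x":0,"y":0,"z":0,"ax":0,"ay":0,"az":0},{"x":0,"y":0,"z":0,"ax":0,"ay":0,"az":0},{"x":0,"y":0,"z":0,"ax":0,"ay":0,"az":0},{"x":0,"y":0,"z":0,"ax":0,"ay":0,"az":0}]' -1 55
python3 look.py w6 wrist
```

```text
t: 4.38
tool_pos: [0.5485, 0.187, 0.2176]
ee_rot: [140.0, -0.0, 92.9]
ft_force: [0.4, 0.2, 0.5]
width: 1.0
4.375 [-45.8356  16.7608  14.0554 131.1137 100.2935  15.4396 -36.5516] [0.5485 0.187  0.2176] [140.0086  -0.0015  92.8632] [0.3908 0.203  0.4922] [0.0083 0.5704 0.0017] 0.9996389043925525
[[-0.05    0.7652  0.6419]
 [ 0.9988  0.0383  0.0321]
 [ 0.      0.6427 -0.7661]]
t: 5.12
tool_pos: [0.5492, 0.1868, 0.2177]
ee_rot: [140.0, -0.0, 92.8]
ft_force: [-0.2, 0.3, 0.2]
width: 0.346
5.125 [-45.8037  16.7955  14.0837 131.0533 100.296   15.4288 -36.545 ] [0.5492 0.1868 0.2177] [139.9818  -0.0026  92.8211] [-0.201   0.3348  0.1865] [-0.0248  0.6379 -0.0229] 0.3463887597426623
[[-0.0492  0.7649  0.6422]
 [ 0.9988  0.0377  0.0317]
 [ 0.      0.643  -0.7658]]
```

View pics/w6_wrist.png

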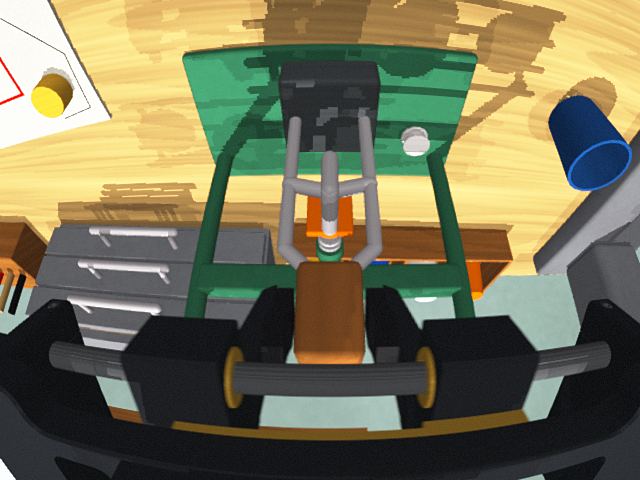

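The jaws are still closing (30 mm against the 26 mm block), so I'll let them finish.

```bash
python3 -m pendant '[{"x":0,"y":0,"z":0,"ax":0,"ay":0,"az":0},{"x":0,"y":0,"z":0,"ax":0,"ay":0,"az":0},{"x":0,"y":0,"z":0,"ax":0,"ay":0,"az":0},{"x":0,"y":0,"z":0,"ax":0,"ay":0,"az":0}]'
python3 look.py w7
```

```text
t: 5.68
tool_pos: [0.5492, 0.1868, 0.2177]
ee_rot: [140.0, 0.0, 92.8]
ft_force: [0.1, 0.3, -0.2]
width: 0.291
5.675 [-45.8061  16.7971  14.0835 131.0556 100.2969  15.4319 -36.5451] [0.5492 0.1868 0.2177] [139.983    0.0018  92.8226] [ 0.0839  0.2621 -0.2281] [0.0041 0.5816 0.0375] 0.291066636347532
[[-0.0492  0.7649  0.6422]
 [ 0.9988  0.0377  0.0316]
 [-0.      0.643  -0.7659]]
```

```bash
python3 -m pendant '[{"x":0,"y":0,"z":0.1,"ax":0,"ay":0,"az":0},{"x":0,"y":0,"z":0,"ax":0,"ay":0,"az":0}]'
python3 -m pendant '[{"x":0.2,"y":0.01,"z":0.05,"ax":0,"ay":0,"az":0},{"x":0.2,"y":0.01,"z":0,"ax":0,"ay":0,"az":0},{"x":0,"y":0,"z":0,"ax":0,"ay":0,"az":0}]'
```

```text
t: 5.92
tool_pos: [0.5484, 0.1866, 0.218]
ee_rot: [140.1, 0.0, 92.8]
ft_force: [-0.1, -0.3, -5.5]
width: 0.29
t: 6.3
tool_pos: [0.5533, 0.1869, 0.2191]
ee_rot: [140.0, 0.0, 92.8]
ft_force: [0.5, -0.2, -6.2]
width: 0.287
```

The weight is carried at ≈6.2 N (0.63 kg) and about 1.4 mm up. Next I press back slowly, watching the force along x.

```bash
for i in 1; do python3 -m pendant '[{"x":0.2,"y":0.01,"z":0,"ax":0,"ay":0,"az":0},{"x":0.2,"y":0.01,"z":0,"ax":0,"ay":0,"az":0}]'
python3 -m pendant '[{"x":0.15,"y":0.01,"z":0,"ax":0,"ay":0,"az":0},{"x":0.1,"y":0.01,"z":0,"ax":0,"ay":0,"az":0}]'
python3 -m pendant '[{"x":0.1,"y":0.005,"z":0,"ax":0,"ay":0,"az":0},{"x":0.1,"y":0.005,"z":0,"ax":0,"ay":0,"az":0}]'; done; python3 look.py w8 wrist side
```

```text
t: 6.55
tool_pos: [0.5573, 0.1872, 0.2192]
ee_rot: [140.0, -0.0, 92.8]
ft_force: [-0.3, 0.1, -5.6]
width: 0.289
t: 6.8
tool_pos: [0.5598, 0.1874, 0.2192]
ee_rot: [140.0, -0.0, 92.8]
ft_force: [-0.1, 0.6, -7.3]
width: 0.292
t: 7.05
tool_pos: [0.5612, 0.1875, 0.2188]
ee_rot: [140.0, -0.0, 92.8]
ft_force: [-3.4, 0.1, -3.9]
width: 0.291
7.05 [-45.1799  17.5943  14.4925 129.5605  98.7902  14.5061 -34.3223] [0.5612 0.1875 0.2188] [140.0367  -0.0037  92.8423] [-3.3769  0.1435 -3.9161] [-0.1324  1.952  -0.0122] 0.29130387725579665
[[-0.0496  0.7655  0.6415]
 [ 0.9988  0.038   0.0319]
 [ 0.0001  0.6423 -0.7665]]
```

Run:
```python
import cv2
a=cv2.imread('pics/w8_wrist.png');cv2.imwrite('pics/w8w.png',cv2.resize(a[50:380,240:430],None,fx=1.8,fy=1.8,interpolation=cv2.INTER_CUBIC))
a=cv2.imread('pics/w8_side.png');cv2.imwrite('pics/w8s.png',cv2.resize(a[130:230,270:370],None,fx=5.5,fy=5.5,interpolation=cv2.INTER_CUBIC))
```

```text
(no output)
```

View pics/w8w.png

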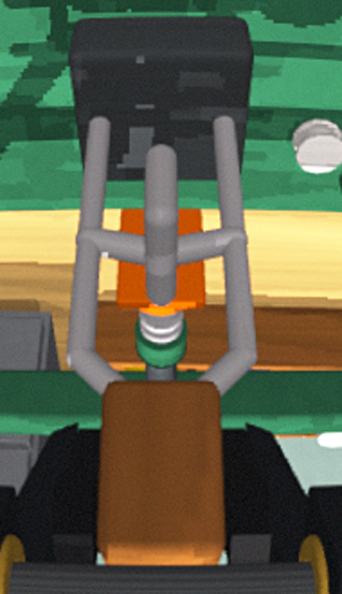

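View pics/w8s.png

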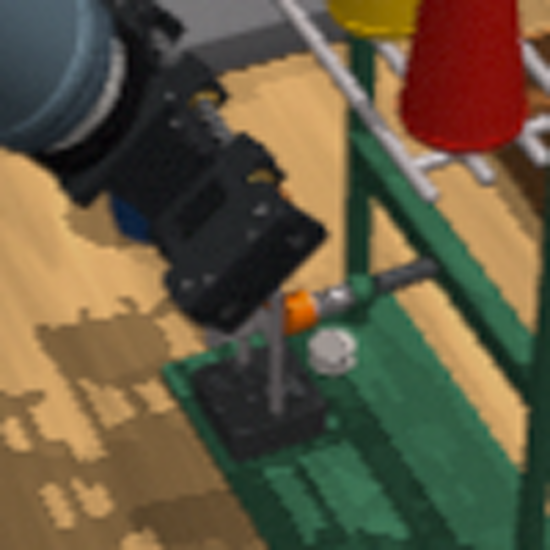

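Contact came at TCP x ≈ 0.5605, as predicted. I'll press on gently toward ≈14 mm of keeper travel, about 7.5 N.

```bash
python3 -m pendant '[{"x":0.15,"y":0.01,"z":0.02,"ax":0,"ay":0,"az":0},{"x":0.15,"y":0.01,"z":0,"ax":0,"ay":0,"az":0},{"x":0.1,"y":0.01,"z":0,"ax":0,"ay":0,"az":0}]'
python3 -m pendant '[{"x":0.15,"y":0.01,"z":0,"ax":0,"ay":0,"az":0},{"x":0.15,"y":0.01,"z":0,"ax":0,"ay":0,"az":0},{"x":0.1,"y":0,"z":0,"ax":0,"ay":0,"az":0}]'
python3 look.py w9 wrist
```

```text
t: 7.52
tool_pos: [0.5653, 0.1877, 0.2189]
ee_rot: [140.0, 0.0, 92.8]
ft_force: [-5.2, -0.5, -6.1]
width: 0.29
t: 7.9
tool_pos: [0.5692, 0.1879, 0.2189]
ee_rot: [140.0, 0.0, 92.8]
ft_force: [-6.6, -0.6, -5.8]
width: 0.292
7.9 [-44.6014  18.2187  14.5416 128.5782  98.0694  14.0145 -33.1805] [0.5692 0.1879 0.2189] [140.0481   0.0098  92.8317] [-6.5871 -0.5864 -5.7509] [-0.2064  2.5798 -0.0579] 0.2918760464061966
[[-0.0494  0.7656  0.6414]
 [ 0.9988  0.038   0.0316]
 [-0.0002  0.6421 -0.7666]]
```

Run:
```python
import cv2
a=cv2.imread('pics/w9_wrist.png');cv2.imwrite('pics/w9w.png',cv2.resize(a[50:380,240:430],None,fx=1.8,fy=1.8,interpolation=cv2.INTER_CUBIC))
```

```text
(no output)
```

View pics/w9w.png

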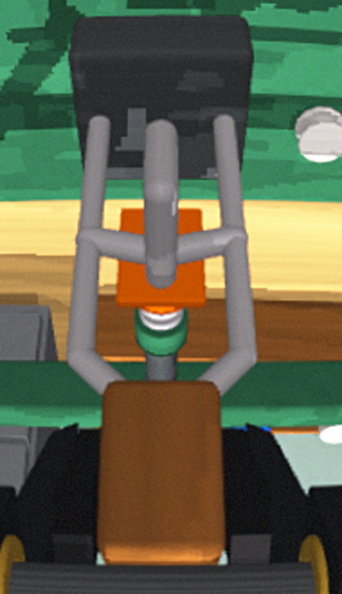

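The grip holds without tilting. Travel is ≈8.5 mm at 6.6 N, and ≈5.5 mm more is needed.

```bash
python3 -m pendant '[{"x":0.15,"y":0.01,"z":0,"ax":0,"ay":0,"az":0},{"x":0.15,"y":0.01,"z":0,"ax":0,"ay":0,"az":0}]'
python3 -m pendant '[{"x":0.1,"y":0.01,"z":0,"ax":0,"ay":0,"az":0},{"x":0.1,"y":0.01,"z":0,"ax":0,"ay":0,"az":0},{"x":0.05,"y":0,"z":0,"ax":0,"ay":0,"az":0},{"x":0,"y":0,"z":0,"ax":0,"ay":0,"az":0}]'
python3 look.py w10 wrist side
```

```text
t: 8.2
tool_pos: [0.5722, 0.1881, 0.2189]
ee_rot: [140.0, 0.0, 92.8]
ft_force: [-6.4, -0.3, -4.4]
width: 0.289
t: 8.7
tool_pos: [0.5746, 0.1882, 0.2188]
ee_rot: [140.1, 0.0, 92.8]
ft_force: [-7.3, -0.7, -3.7]
width: 0.288
8.7 [-44.161   18.6363  14.4924 127.9176  97.5602  13.7157 -32.3938] [0.5746 0.1882 0.2188] [140.0526   0.0143  92.8332] [-7.3312 -0.6669 -3.6801] [-0.3214  2.7196 -0.1302] 0.28846716986179466
[[-0.0494  0.7657  0.6413]
 [ 0.9988  0.0381  0.0315]
 [-0.0002  0.6421 -0.7666]]
```

Run:
```python
import cv2
a=cv2.imread('pics/w10_wrist.png');c=a[130:250,270:390];c=cv2.resize(c,None,fx=5,fy=5,interpolation=cv2.INTER_CUBIC)
for k in range(0,120,10): cv2.putText(c,str(130+k),(0,k*5+4),0,.35,(0,0,255),1)
cv2.imwrite('pics/w10w.png',c)
a=cv2.imread('pics/w10_side.png');cv2.imwrite('pics/w10s.png',cv2.resize(a[130:230,270:370],None,fx=5.5,fy=5.5,interpolation=cv2.INTER_CUBIC))
```

```text
(no output)
```

View pics/w10w.png

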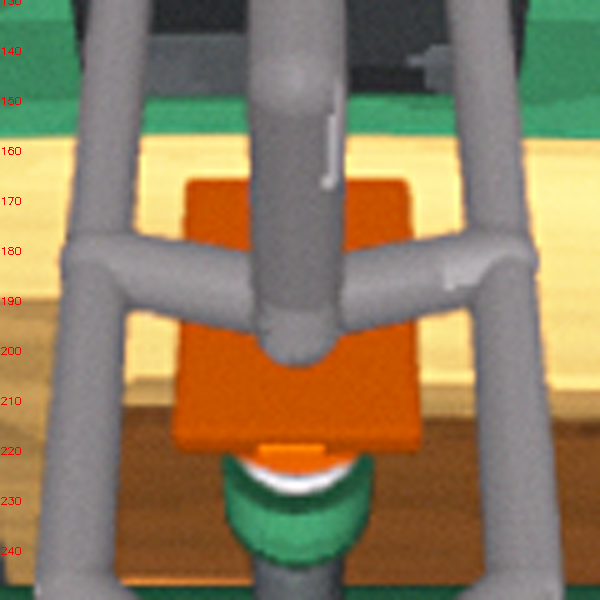

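View pics/w10s.png

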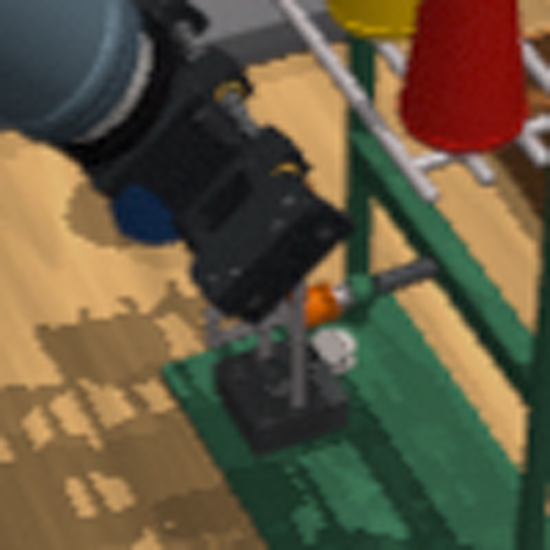

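Travel is now ≈14 mm at 7.3 N, so the bar should clear the nose. I'll lift in small steps and watch Fz for nose contact.

```bash
python3 -m pendant '[{"x":0,"y":0,"z":0.15,"ax":0,"ay":0,"az":0},{"x":0,"y":0,"z":0.15,"ax":0,"ay":0,"az":0},{"x":0,"y":0,"z":0.1,"ax":0,"ay":0,"az":0}]'
python3 -m pendant '[{"x":0,"y":0,"z":0.1,"ax":0,"ay":0,"az":0},{"x":0,"y":0,"z":0.1,"ax":0,"ay":0,"az":0}]'
python3 look.py w11 wrist
```

```text
t: 9.18
tool_pos: [0.5733, 0.1883, 0.2215]
ee_rot: [140.2, 0.0, 92.9]
ft_force: [-7.6, -0.2, -10.3]
width: 0.291
t: 9.43
tool_pos: [0.5732, 0.1884, 0.2234]
ee_rot: [140.2, 0.0, 92.9]
ft_force: [-6.8, -0.7, -10.2]
width: 0.291
9.425 [-44.8148  17.9904  15.156  127.8313  93.8685  13.4795 -28.5791] [0.5732 0.1884 0.2234] [140.2226   0.0282  92.8858] [ -6.7648  -0.7191 -10.221 ] [-0.1124  3.454   0.0145] 0.2907128672147412
[[-0.0503  0.7675  0.639 ]
 [ 0.9987  0.039   0.0318]
 [-0.0005  0.6398 -0.7685]]
```

Run:
```python
import cv2
a=cv2.imread('pics/w11_wrist.png');c=a[130:250,270:390];c=cv2.resize(c,None,fx=5,fy=5,interpolation=cv2.INTER_CUBIC)
cv2.imwrite('pics/w11w.png',c)
```

```text
(no output)
```

View pics/w11w.png

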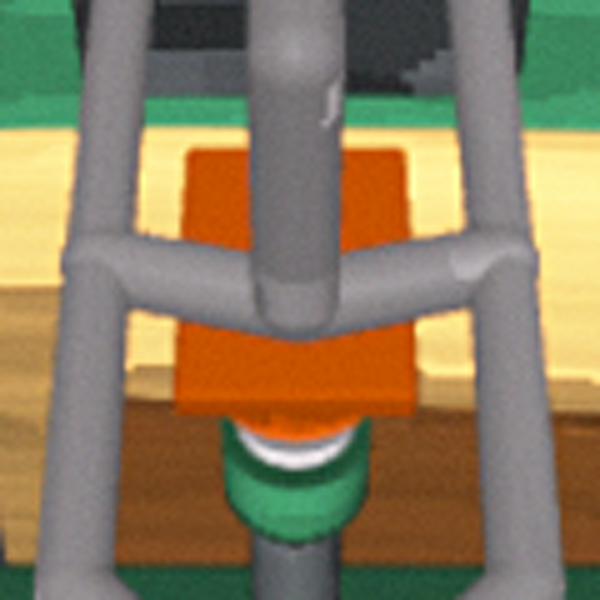

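The bar's top is already above the nose's underside and Fz is steady, so the extra load is friction on the keeper plate. The TCP drifted back 1.4 mm, so I'll restore x margin and keep lifting.

```bash
python3 -m pendant '[{"x":0.12,"y":0,"z":0,"ax":0,"ay":0,"az":0},{"x":0.02,"y":0,"z":0.15,"ax":0,"ay":0,"az":0},{"x":0.02,"y":0,"z":0.15,"ax":0,"ay":0,"az":0}]'
python3 -m pendant '[{"x":0.04,"y":0,"z":0.2,"ax":0,"ay":0,"az":0},{"x":0.04,"y":0,"z":0.2,"ax":0,"ay":0,"az":0}]'
python3 look.py w12
```

```text
t: 9.85
tool_pos: [0.5747, 0.1884, 0.2263]
ee_rot: [140.2, 0.0, 92.9]
ft_force: [-6.8, 0.3, -10.1]
width: 0.288
t: 10.1
tool_pos: [0.5755, 0.1883, 0.2303]
ee_rot: [140.2, 0.0, 92.9]
ft_force: [-8.3, 0.5, -10.2]
width: 0.292
10.1 [-45.1261  17.3644  15.6753 127.3179  89.2202  13.3217 -23.5957] [0.5755 0.1883 0.2303] [140.2345   0.0408  92.8854] [ -8.3488   0.4694 -10.1993] [-0.0406  3.5942  0.0126] 0.2915628375705129
[[-0.0503  0.7677  0.6389]
 [ 0.9987  0.0391  0.0317]
 [-0.0007  0.6396 -0.7687]]
```

```bash
python3 -m pendant '[{"x":0,"y":0,"z":0.2,"ax":0,"ay":0,"az":0},{"x":0,"y":0,"z":0.2,"ax":0,"ay":0,"az":0},{"x":0.02,"y":0,"z":0.2,"ax":0,"ay":0,"az":0}]'
python3 -m pendant '[{"x":0,"y":0,"z":0.2,"ax":0,"ay":0,"az":0},{"x":0,"y":0,"z":0.2,"ax":0,"ay":0,"az":0},{"x":0,"y":0,"z":0.2,"ax":0,"ay":0,"az":0},{"x":0,"y":0,"z":0.2,"ax":0,"ay":0,"az":0},{"x":0,"y":0,"z":0,"ax":0,"ay":0,"az":0}]'
python3 look.py w13 wrist side
```

```text
t: 10.48
tool_pos: [0.5767, 0.1881, 0.2374]
ee_rot: [140.1, 0.1, 92.8]
ft_force: [-8.4, -0.4, 3.3]
width: 0.288
t: 11.1
tool_pos: [0.578, 0.1884, 0.2467]
ee_rot: [140.0, -0.0, 92.8]
ft_force: [0.0, -0.4, -6.2]
width: 0.295
11.1 [-45.2243  15.6558  15.765  126.5287  80.7132  13.9027 -14.5159] [0.578  0.1884 0.2467] [139.956   -0.0095  92.8094] [ 0.0003 -0.368  -6.1976] [-0.001   1.3643 -0.0037] 0.2946433184643712
[[-0.049   0.7646  0.6426]
 [ 0.9988  0.0374  0.0317]
 [ 0.0002  0.6434 -0.7656]]
```

Run:
```python
import cv2
a=cv2.imread('pics/w13_wrist.png');c=a[50:380,240:430];c=cv2.resize(c,None,fx=1.8,fy=1.8,interpolation=cv2.INTER_CUBIC)
b=cv2.imread('pics/w13_side.png');b=cv2.resize(b[120:220,270:340],None,fx=5.94,fy=5.94,interpolation=cv2.INTER_CUBIC)[:594]
cv2.imwrite('pics/w13w.png',cv2.hconcat([c,b]));print(c.shape,b.shape)
```

```text
(594, 342, 3) (594, 416, 3)
```

View pics/w13w.png

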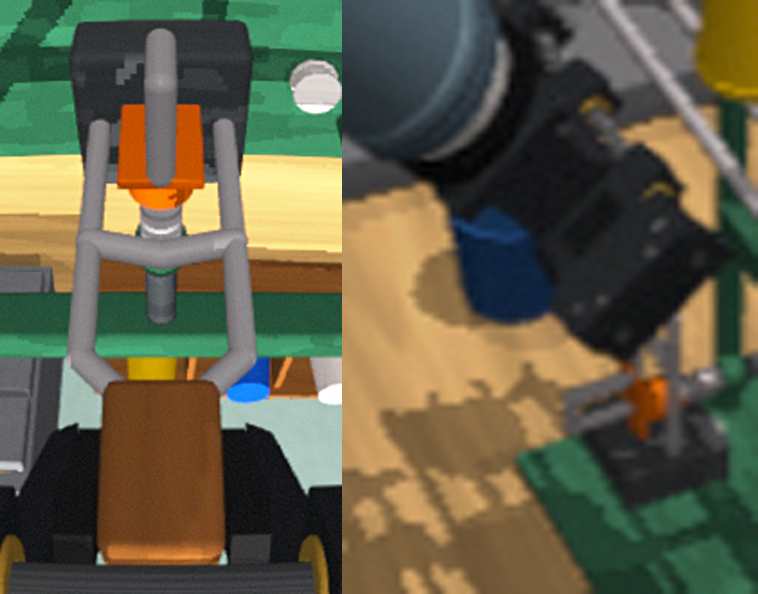

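The bar is free above the nose, the keeper has shut again (Fx 0, Fz −6.2 N), and the rise is 29 mm. Next I draw it forward along the hook axis, slightly lower, to centre the clearances.

```bash
python3 -m pendant '[{"x":-0.3,"y":-0.01,"z":-0.1,"ax":0,"ay":0,"az":0},{"x":-0.5,"y":-0.025,"z":-0.05,"ax":0,"ay":0,"az":0},{"x":-0.5,"y":-0.025,"z":0,"ax":0,"ay":0,"az":0},{"x":-0.6,"y":-0.03,"z":0,"ax":0,"ay":0,"az":0}]'
python3 -m pendant '[{"x":-0.6,"y":-0.03,"z":0,"ax":0,"ay":0,"az":0},{"x":-0.7,"y":-0.035,"z":0,"ax":0,"ay":0,"az":0},{"x":-0.7,"y":-0.035,"z":0,"ax":0,"ay":0,"az":0},{"x":-0.7,"y":-0.035,"z":0,"ax":0,"ay":0,"az":0}]'
python3 look.py w14 wrist
```

```text
t: 11.7
tool_pos: [0.5583, 0.1875, 0.2449]
ee_rot: [140.0, -0.0, 92.8]
ft_force: [0.9, 0.8, -6.9]
width: 0.293
t: 12.2
tool_pos: [0.5313, 0.1862, 0.245]
ee_rot: [140.0, -0.0, 92.8]
ft_force: [-0.7, 0.3, -5.6]
width: 0.289
12.2 [-48.042   11.8162  14.5538 132.0262  85.6477  16.9618 -21.9324] [0.5313 0.1862 0.245 ] [139.978   -0.0091  92.8224] [-0.6679  0.3098 -5.6032] [-0.0376  1.3906 -0.0216] 0.2894139400442942
[[-0.0492  0.7649  0.6423]
 [ 0.9988  0.0376  0.0318]
 [ 0.0002  0.6431 -0.7658]]
```

View pics/w14_wrist.png

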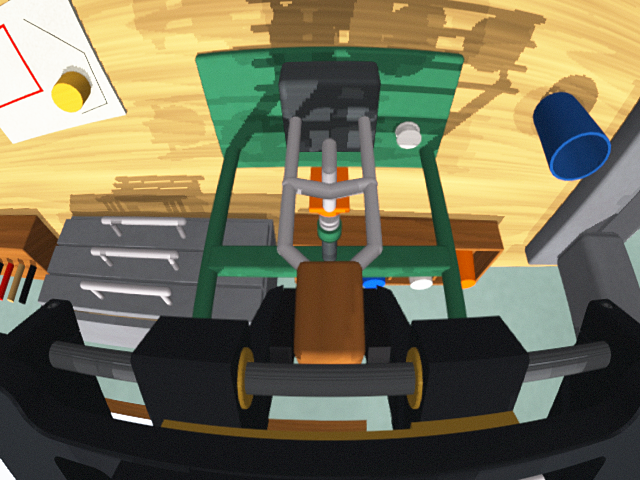

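```bash
python3 -m pendant '[{"x":-0.8,"y":-0.04,"z":0,"ax":0,"ay":0,"az":0},{"x":-0.8,"y":-0.04,"z":0,"ax":0,"ay":0,"az":0},{"x":-0.6,"y":-0.03,"z":0,"ax":0,"ay":0,"az":0},{"x":0,"y":0,"z":0,"ax":0,"ay":0,"az":0}]'
python3 look.py w15 wrist side
```

```text
t: 12.75
tool_pos: [0.5094, 0.1851, 0.2449]
ee_rot: [140.0, -0.0, 92.8]
ft_force: [0.3, 0.7, -5.5]
width: 0.29
12.75 [-49.1568   9.8934  13.4672 134.4554  86.2932  18.6718 -23.9629] [0.5094 0.1851 0.2449] [139.9931  -0.0069  92.8459] [ 0.3165  0.7014 -5.5356] [-0.0306  1.2835  0.    ] 0.29018735923178884
[[-0.0496  0.765   0.6421]
 [ 0.9988  0.038   0.032 ]
 [ 0.0001  0.6429 -0.766 ]]
```

Run:
```python
import cv2
a=cv2.imread('pics/w15_wrist.png');c=a[50:380,240:430];c=cv2.resize(c,None,fx=1.8,fy=1.8,interpolation=cv2.INTER_CUBIC)
b=cv2.imread('pics/w15_side.png');b=cv2.resize(b[120:220,270:340],None,fx=5.94,fy=5.94,interpolation=cv2.INTER_CUBIC)[:594]
cv2.imwrite('pics/w15w.png',cv2.hconcat([c,b]))
```

```text
(no output)
```

View pics/w15w.png

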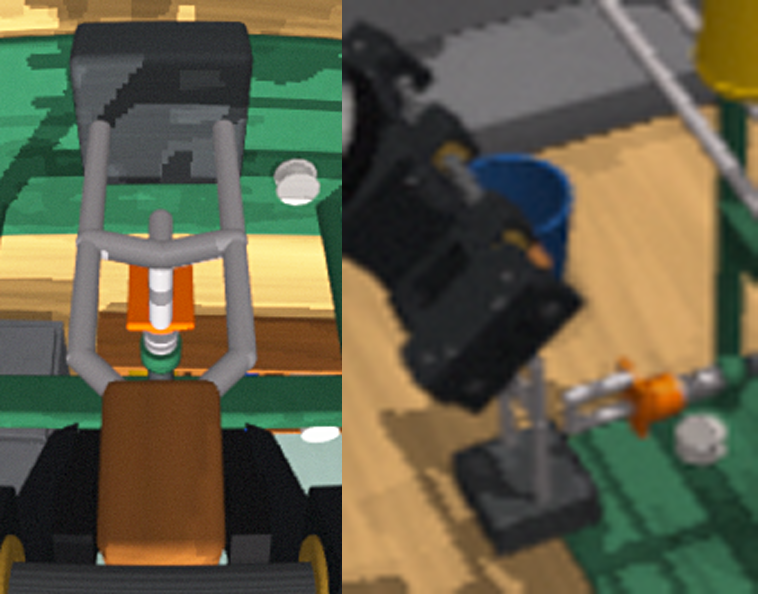

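The weight is clear in front of the hook, with legs and bar ≈20 mm ahead of the upright. I'll move it sideways toward the card and watch the joints.

```bash
python3 -m pendant '[{"x":-0.3,"y":-0.5,"z":0,"ax":0,"ay":0,"az":0},{"x":0,"y":-1.2,"z":0,"ax":0,"ay":0,"az":0},{"x":0,"y":-1.6,"z":0,"ax":0,"ay":0,"az":0},{"x":0,"y":-1.8,"z":0,"ax":0,"ay":0,"az":0},{"x":0,"y":-1.8,"z":0,"ax":0,"ay":0,"az":0}]'
python3 look.py w16
```

```text
t: 13.48
tool_pos: [0.507, 0.12, 0.2446]
ee_rot: [140.0, 0.1, 92.8]
ft_force: [-0.3, -0.5, -7.3]
width: 0.295
13.475 [-24.8751   7.3271  -3.0945 137.2816  96.3279  16.326  -26.1044] [0.507  0.12   0.2446] [140.0139   0.0689  92.7759] [-0.3111 -0.5006 -7.2549] [-0.0565  1.6019  0.0216] 0.29450537915486347
[[-0.0484  0.7653  0.6419]
 [ 0.9988  0.0379  0.0302]
 [-0.0012  0.6426 -0.7662]]
```

Joint 4 is right at its limit, so I move outward (+x) at once; the weight is already beside the hook.

```bash
python3 -m pendant '[{"x":1,"y":0,"z":0,"ax":0,"ay":0,"az":0},{"x":1.2,"y":-0.8,"z":0,"ax":0,"ay":0,"az":0},{"x":0.8,"y":-1.2,"z":0,"ax":0,"ay":0,"az":0},{"x":0.3,"y":-1.6,"z":0,"ax":0,"ay":0,"az":0},{"x":0,"y":-1.6,"z":0,"ax":0,"ay":0,"az":0}]'
python3 look.py w17 side
```

```text
t: 14.1
tool_pos: [0.5408, 0.0702, 0.2443]
ee_rot: [140.0, 0.1, 93.0]
ft_force: [-0.0, 0.3, -6.3]
width: 0.289
14.1 [ -9.8289   9.4695  -8.2246 134.5987 106.0559  11.076  -27.0122] [0.5408 0.0702 0.2443] [140.0454   0.0683  92.9863] [-0.013   0.3447 -6.2721] [-0.0775  1.3594  0.0015] 0.2894838693379872
[[-0.0521  0.7655  0.6414]
 [ 0.9986  0.0407  0.0325]
 [-0.0012  0.6422 -0.7666]]
```

View pics/w17_side.png

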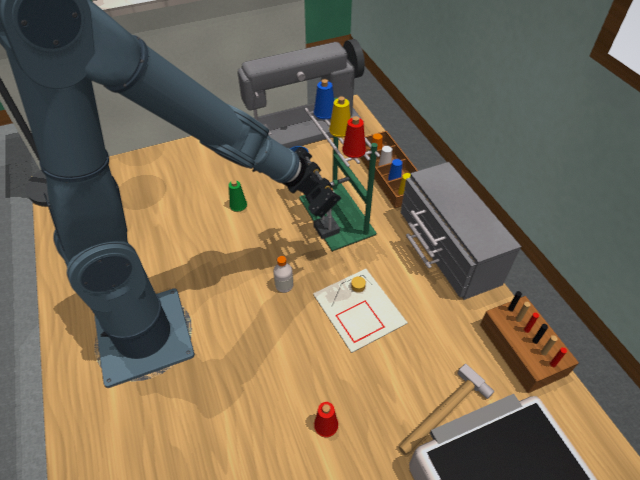

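Joint 6 is near its limit too. Before going on I'll fit a kinematic model to the logged joint and pose pairs, so the placing pose can be planned inside the ranges.

```bash
cat > kin.py <<'E'
import numpy as np, itertools
from scipy.optimize import least_squares
from scipy.spatial.transform import Rotation as R
D=[([-76.5012,30.7603,-0.2541,88.1471,.1493,61.1515,-4.0787],[.1931,.6203,.2522],[179.9951,.0583,72.7123]),
([-52.0945,-1.7135,11.5626,134.863,62.2245,26.9126,-.0293],[.4709,.1793,.3068],[140.0334,.0977,92.6053]),
([-46.7104,16.9523,14.51,130.8065,99.3228,15.506,-36.0327],[.5492,.1916,.218],[139.9606,-.0355,92.8729]),
([-45.2156,17.5729,14.5926,129.9111,100.2886,14.5782,-35.8564],[.5598,.1858,.2178],[139.9585,-.0033,92.7931]),
([-45.1799,17.5943,14.4925,129.5605,98.7902,14.5061,-34.3223],[.5612,.1875,.2188],[140.0367,-.0037,92.8423]),
([-44.161,18.6363,14.4924,127.9176,97.5602,13.7157,-32.3938],[.5746,.1882,.2188],[140.0526,.0143,92.8332]),
([-45.2243,15.6558,15.765,126.5287,80.7132,13.9027,-14.5159],[.578,.1884,.2467],[139.956,-.0095,92.8094]),
([-48.042,11.8162,14.5538,132.0262,85.6477,16.9618,-21.9324],[.5313,.1862,.245],[139.978,-.0091,92.8224]),
([-49.1568,9.8934,13.4672,134.4554,86.2932,18.6718,-23.9629],[.5094,.1851,.2449],[139.9931,-.0069,92.8459]),
([-24.8751,7.3271,-3.0945,137.2816,96.3279,16.326,-26.1044],[.507,.12,.2446],[140.0139,.0689,92.7759]),
([-9.8289,9.4695,-8.2246,134.5987,106.0559,11.076,-27.0122],[.5408,.0702,.2443],[140.0454,.0683,92.9863])]
Q=np.radians([d[0] for d in D]);P=np.array([d[1] for d in D]);RR=[R.from_euler('xyz',d[2],degrees=True).as_matrix() for d in D]
def Rz(a):c,s=np.cos(a),np.sin(a);return np.array([[c,-s,0],[s,c,0],[0,0,1]])
def Ry(a):c,s=np.cos(a),np.sin(a);return np.array([[c,0,s],[0,1,0],[-s,0,c]])
def fk(p,s,q):
    o1,o7,d1,a,b,L,e,w=p[:8];bx,by=p[8:10]
    o2,o4,o6,o3,o5=p[10:15]
    M=Rz(s[0]*q[0]+o1);x=np.array([bx,by,d1])
    M=M@Ry(q[1]+o2)@Rz(s[1]*q[2]+o3);x=x+M@[e,0,a]
    M=M@Ry(q[3]+o4);x=x+M@[-e,0,0]
    M=M@Rz(s[2]*q[4]+o5);x=x+M@[0,0,b]
    M=M@Ry(q[5]+o6);x=x+M@[w,0,0]
    M=M@Rz(s[3]*q[6]+o7);x=x+M@[0,0,L]
    return x,M
E
python3 - <<'E'
from kin import *
best=None
for s in itertools.product([1,-1],repeat=4):
  for o1 in ([0,np.pi] ):
    for o7 in (0,np.pi/2,np.pi,-np.pi/2):
      def f(p):
        r=[]
        for q,x,M in zip(Q,P,RR):
            X,N=fk(p,s,q);r+=list((X-x)*10)+list((N-M).ravel())
        r+=list(0.01*p[6:]);return np.array(r)
      p0=np.array([o1,o7,.35,.42,.4,.25,0,0]+[0]*7)
      r=least_squares(f,p0,max_nfev=60)
      if best is None or r.cost<best[0]: best=(r.cost,s,r.x);print(r.cost,s,np.round(r.x,3))
np.savez('kin.npz',s=best[1],p=best[2])
for q,x,M in zip(Q,P,RR):
    X,N=fk(best[2],best[1],q);print(np.round((X-x)*1000,1),np.degrees(np.linalg.norm(R.from_matrix(N@M.T).as_rotvec())).round(2))
E
```

```text
1.3471294359074382 (1, 1, 1, 1) [-0.749 -0.434  0.767 -0.211 -0.106  0.443  0.201 -0.182  0.324  0.506
  0.271 -0.085  0.371 -0.067 -0.381]
1.3471294344305018 (1, 1, 1, 1) [-0.749 -0.434  0.767 -0.211 -0.106  0.443  0.201 -0.182  0.324  0.506
  0.271 -0.085  0.371 -0.067 -0.381]
1.2319684364178487 (1, 1, -1, 1) [-1.351  0.596  0.873 -0.515  0.645  0.823  0.068  0.106  0.413  0.322
 -0.256 -1.538 -3.797 -0.662 -3.469]
1.231347098986603 (1, 1, -1, 1) [ 4.931  0.595  0.874 -0.515  0.645  0.823  0.068  0.106  0.413  0.322
 -0.257 -1.537  2.486 -0.661  2.813]
1.177314926240676 (1, -1, -1, 1) [-1.336 -5.282  0.929  0.294  0.112  0.452 -0.207 -0.01   0.567  0.414
  3.08   1.293  2.388  0.588 -3.124]
1.0604288906116417 (-1, 1, 1, -1) [-2.28  -3.785  0.333  0.435  0.652  0.496  0.38   0.199 -0.031  0.311
  2.785  1.533 -3.675 -4.774  2.958]
0.5957647153493941 (-1, 1, 1, -1) [-1.449e+00  8.490e-01  4.810e-01  2.560e-01  6.360e-01  5.640e-01
  2.000e-03  3.770e-01  3.690e-01  2.650e-01  2.262e+00  1.619e+00
 -4.099e+00  3.100e-02 -8.550e-01]
0.5957647106251115 (-1, 1, 1, -1) [-1.449e+00  8.490e
[... 655 characters left out ...]
e-02  2.400e-02
 -2.900e-02 -2.000e-02 -1.400e-02]
0.014496934062619886 (-1, -1, -1, -1) [-3.900e-02  3.104e+00  3.610e-01  5.240e-01  4.510e-01  3.540e-01
 -1.000e-03 -4.000e-03 -1.000e-03 -1.600e-02 -3.400e-02  2.400e-02
 -2.900e-02 -2.000e-02 -1.400e-02]
0.014496934062174397 (-1, -1, -1, -1) [-3.900e-02 -3.179e+00  3.610e-01  5.240e-01  4.510e-01  3.540e-01
 -1.000e-03 -4.000e-03 -1.000e-03 -1.600e-02 -3.400e-02  2.400e-02
 -2.900e-02 -2.000e-02 -1.400e-02]
[ 0.1  0.8 -0.4] 2.66
[-3.7 -3.3  1.3] 0.55
[-2.  -1.8 -1.2] 0.51
[-1.3 -1.6 -1.1] 0.52
[-0.9 -1.4 -0.8] 0.47
[ 0.4 -1.3 -0.3] 0.44
[ 2.4 -0.8  2. ] 0.27
[-2.1 -1.1  0. ] 0.16
[-3.9 -1.2 -0.6] 0.17
[2.4 5.1 0.3] 0.62
[8.7 6.6 0.7] 0.97
```

The fitted model is good to a few mm, which is enough for planning. I'll search for placing poses (tool yaw free) that have joint margin.

```bash
cat >> kin.py <<'E'
LO=np.radians([-154.64,-21.42,-72.66,13.99,-74.86,10.95,-158.01]);HI=np.radians([154.64,123.67,72.17,137.28,254.86,109.41,158.01])
def tgt(lean,psi):
    l,p=np.radians(lean),np.radians(psi)
    z=np.array([np.sin(l)*np.cos(p),np.sin(l)*np.sin(p),-np.cos(l)]);x=np.array([-np.sin(p),np.cos(p),0]);return np.c_[x,np.cross(z,x),z]
def ik(X,M,q0,marg=2,w=0.003):
    k=np.load('kin.npz');p,s=k['p'],k['s'];m=np.radians(marg)
    f=lambda q:np.r_[(fk(p,s,q)[0]-X)*10,(fk(p,s,q)[1]-M).ravel()*2,w*(q-q0)]
    r=least_squares(f,np.clip(q0,LO+m+1e-3,HI-m-1e-3),bounds=(LO+m,HI-m));x,N=fk(p,s,r.x)
    return r.x,np.linalg.norm(x-X)*1000,np.degrees(np.linalg.norm(R.from_matrix(N@M.T).as_rotvec()))
E
python3 - <<'E'
from kin import *
q0=Q[-1]
for tx,ty,tz in [(.541,.07,.244),(.533,-.174,.20),(.533,-.174,.150)]:
  for psi in (20,3,-20,-40,-60,-83):
    z=tgt(40,psi)[:,2]; X=np.array([tx,ty,tz])
    out=[]
    for seed in (q0,np.radians([20,10,0,130,150,25,30]),np.radians([20,10,0,120,0,20,0]),np.radians([20,30,-30,110,180,30,0]),np.radians([30,0,40,130,60,30,0])):
        q,e,a=ik(X,tgt(40,psi),seed);out.append((e+a*2,e,a,q))
    b=min(out,key=lambda t:t[0]);print((tx,ty,tz),psi,b[1].round(1),b[2].round(1),np.degrees(b[3]).round(0))
E
```

```text
(0.541, 0.07, 0.244) 20 10.8 1.7 [ 55.  22. -71. 135. 112.  13.  -7.]
(0.541, 0.07, 0.244) 3 2.4 0.5 [ 18.  10. -36. 135. 102.  13. -21.]
(0.541, 0.07, 0.244) -20 0.0 0.0 [-17.  13. -14. 131.  78.  32. -27.]
(0.541, 0.07, 0.244) -40 0.0 0.0 [-22.  19. -16. 123.  64.  49. -34.]
(0.541, 0.07, 0.244) -60 0.0 0.0 [-24.  25. -15. 113.  53.  64. -42.]
(0.541, 0.07, 0.244) -83 0.0 0.0 [-36.  32.   2. 100.  36.  73. -45.]
(0.533, -0.174, 0.2) 20 3.2 1.7 [ 88.  39. -71. 128.  19.  13. 123.]
(0.533, -0.174, 0.2) 3 0.0 0.0 [ 83.  34. -71. 135. 118.  13.   4.]
(0.533, -0.174, 0.2) -20 6.0 1.3 [ 27.  16. -17. 135. 138.  13. -55.]
(0.533, -0.174, 0.2) -40 0.0 0.0 [ -2.  17.   1. 134.  99.  24. -43.]
(0.533, -0.174, 0.2) -60 0.0 0.0 [ -6.  22.  -2. 126.  72.  40. -39.]
(0.533, -0.174, 0.2) -83 0.0 0.0 [-20.  29.  12. 114.  47.  50. -37.]
(0.533, -0.174, 0.15) 20 0.0 0.0 [ 87.  51. -70. 130.  86.  13.  62.]
(0.533, -0.174, 0.15) 3 2.1 0.5 [ 66.  32. -49. 135. 179.  14. -57.]
(0.533, -0.174, 0.15) -20 11.2 2.6 [  2.  23.  11. 135. 179.  16. -98.]
(0.533, -0.174, 0.15) -40 0.0 0.0 [ 24.  27. -29. 135. 111.  38. -53.]
(0.533, -0.174, 0.15) -60 0.0 0.0 [ -9.  28.   1. 127.  81.  37. -51.]
(0.533, -0.174, 0.15) -83 0.0 0.0 [ -8.  33.  -3. 116.  58.  52. -49.]
```

The model shows that turning the tool to yaw ≈ −83° (leaning toward −y, square with the card) gives comfortable margins at the card. I'll check a path that combines −y travel with that yaw.

Run:
```python
from kin import *
q=Q[-1]
for w in [(.541,.07,.244,3),(.536,.05,.244,-8),(.533,.03,.244,-16),(.53,-.02,.244,-34),(.53,-.07,.244,-50),(.53,-.12,.244,-66),(.53,-.174,.244,-83),(.53,-.174,.2,-83),(.53,-.174,.15,-83)]:
    q,e,a=ik(np.array(w[:3]),tgt(40,w[3]),q,marg=.3,w=.02);print(w,e.round(1),a.round(1),np.degrees(q).round(0))
```

```text
(0.541, 0.07, 0.244, 3) 0.0 0.0 [  5.   9. -23. 136. 111.  11. -31.]
(0.536, 0.05, 0.244, -8) 0.0 0.0 [  2.   9. -24. 136.  93.  20. -25.]
(0.533, 0.03, 0.244, -16) 0.0 0.0 [  1.  10. -24. 135.  86.  26. -26.]
(0.53, -0.02, 0.244, -34) 0.0 0.0 [ -1.  13. -24. 131.  75.  38. -30.]
(0.53, -0.07, 0.244, -50) 0.0 0.0 [ -1.  16. -22. 127.  68.  47. -34.]
(0.53, -0.12, 0.244, -66) 0.0 0.0 [  1.  20. -20. 121.  61.  55. -38.]
(0.53, -0.174, 0.244, -83) 0.0 0.0 [  3.  25. -17. 113.  55.  62. -41.]
(0.53, -0.174, 0.2, -83) 0.0 0.0 [  2.  29. -15. 115.  58.  59. -46.]
(0.53, -0.174, 0.15, -83) 0.0 0.0 [  1.  34. -14. 116.  62.  56. -53.]
```

```bash
python3 -m pendant '[{"x":-0.1,"y":-0.6,"z":0,"ax":0,"ay":0,"az":-0.06},{"x":-0.2,"y":-1,"z":0,"ax":0,"ay":0,"az":-0.08},{"x":-0.2,"y":-1.2,"z":0,"ax":0,"ay":0,"az":-0.08},{"x":-0.2,"y":-1.2,"z":0,"ax":0,"ay":0,"az":-0.08},{"x":-0.1,"y":-1.2,"z":0,"ax":0,"ay":0,"az":-0.07},{"x":0,"y":-1.2,"z":0,"ax":0,"ay":0,"az":-0.07}]'
python3 look.py w18 side
```

```text
t: 14.9
tool_pos: [0.5326, 0.0065, 0.2445]
ee_rot: [140.0, 0.0, 67.6]
ft_force: [-0.8, 0.7, -6.3]
width: 0.289
14.9 [-15.0206  10.427   -6.2579 133.2833  80.784   27.6445 -25.0545] [0.5326 0.0065 0.2445] [140.0314   0.0169  67.5995] [-0.8071  0.6558 -6.298 ] [ 0.4713  1.2397 -0.023 ] 0.2894246037356968
[[ 0.3811  0.7086  0.5938]
 [ 0.9245 -0.2919 -0.245 ]
 [-0.0003  0.6424 -0.7664]]
```

View pics/w18_side.png

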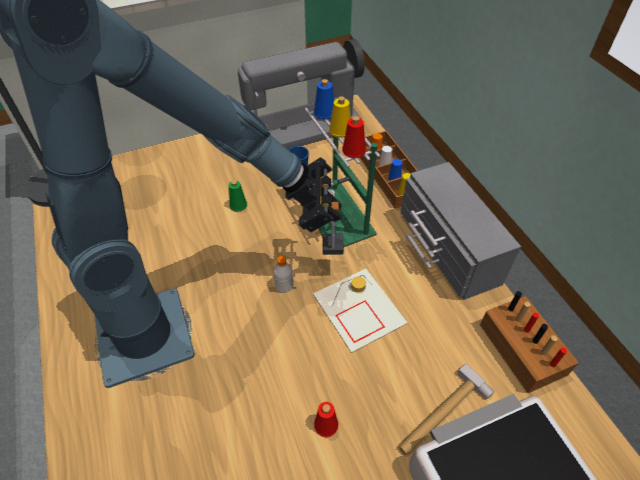

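```bash
python3 -m pendant '[{"x":0,"y":-1.8,"z":0,"ax":0,"ay":0,"az":-0.07},{"x":0,"y":-1.8,"z":0,"ax":0,"ay":0,"az":-0.08},{"x":0,"y":-1.8,"z":0,"ax":0,"ay":0,"az":-0.09},{"x":0,"y":-1.8,"z":0,"ax":0,"ay":0,"az":-0.09},{"x":0,"y":-1.8,"z":0,"ax":0,"ay":0,"az":-0.09},{"x":0,"y":-1.8,"z":0,"ax":0,"ay":0,"az":-0.1},{"x":0,"y":-1.7,"z":0,"ax":0,"ay":0,"az":-0.1},{"x":0,"y":-1.5,"z":0,"ax":0,"ay":0,"az":-0.1},{"x":0,"y":-1.2,"z":0,"ax":0,"ay":0,"az":-0.1},{"x":0,"y":-1,"z":0,"ax":0,"ay":0,"az":-0.1},{"x":0,"y":-0.6,"z":0,"ax":0,"ay":0,"az":-0.08},{"x":0,"y":0,"z":0,"ax":0,"ay":0,"az":0},{"x":0,"y":0,"z":0,"ax":0,"ay":0,"az":0}]'
python3 look.py w19 side scene wrist
```

```text
t: 16.58
tool_pos: [0.5319, -0.1622, 0.2443]
ee_rot: [140.1, 0.0, 10.4]
ft_force: [0.2, -0.6, -6.3]
width: 0.285
16.575 [-10.2157  22.582    1.0606 115.0338  51.2659  54.6807 -34.2741] [ 0.5319 -0.1622  0.2443] [140.0534   0.0279  10.3993] [ 0.1716 -0.6066 -6.3102] [1.2877 0.3048 0.0298] 0.28523988990695054
[[ 0.9836  0.1387  0.1155]
 [ 0.1805 -0.754  -0.6316]
 [-0.0005  0.6421 -0.7666]]
```

View pics/w19_side.png

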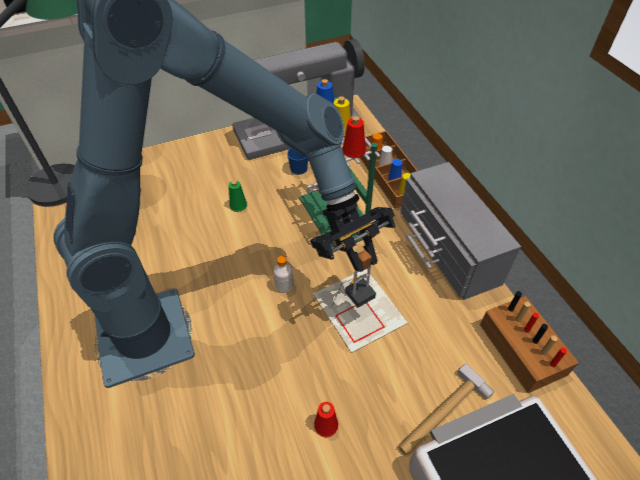

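View pics/w19_wrist.png

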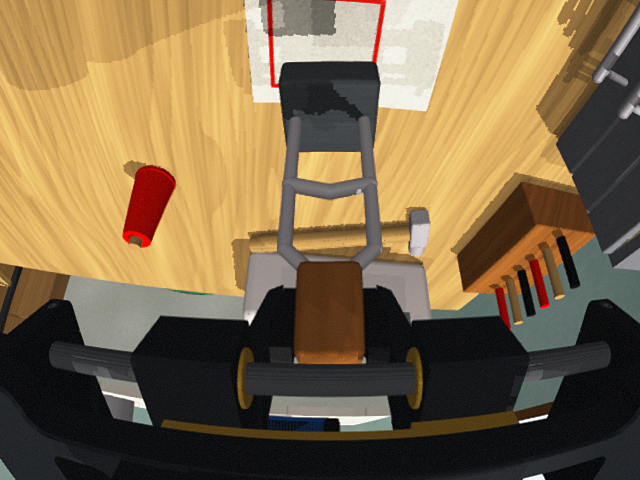

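View pics/w19_scene.png

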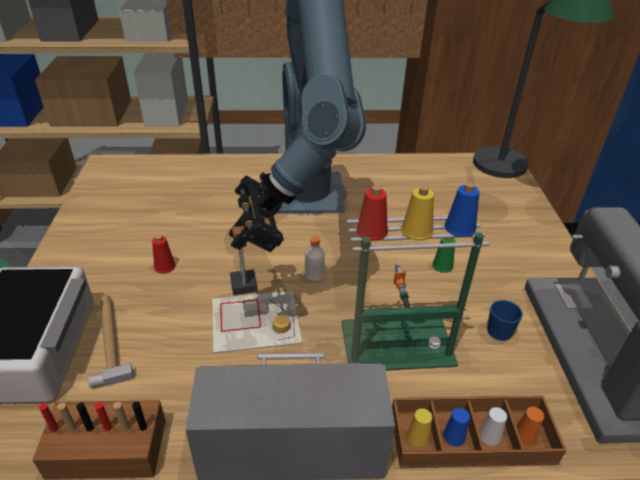

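The weight is above the card, held upright. I'll shift it over the centre, true the yaw, lower to ≈2 cm above the card, then re-measure.

```bash
python3 -m pendant '[{"x":-0.05,"y":-0.5,"z":-0.5,"ax":0,"ay":0,"az":-0.03},{"x":-0.05,"y":-0.5,"z":-0.9,"ax":0,"ay":0,"az":-0.03},{"x":-0.05,"y":-0.4,"z":-1,"ax":0,"ay":0,"az":0},{"x":0,"y":0,"z":-1.1,"ax":0,"ay":0,"az":0},{"x":0,"y":0,"z":-1.1,"ax":0,"ay":0,"az":0},{"x":0,"y":0,"z":-1.1,"ax":0,"ay":0,"az":0},{"x":0,"y":0,"z":-1,"ax":0,"ay":0,"az":0},{"x":0,"y":0,"z":-0.8,"ax":0,"ay":0,"az":0},{"x":0,"y":0,"z":0,"ax":0,"ay":0,"az":0},{"x":0,"y":0,"z":0,"ax":0,"ay":0,"az":0}]'
python3 look.py w20 side scene wrist
python3 - <<'E'
import cv2
def crop(i,x,y,w,h,s,n):
    i=cv2.imread(i);c=cv2.resize(i[y:y+h,x:x+w],None,fx=s,fy=s,interpolation=cv2.INTER_CUBIC)
    for k in range(0,w,10): cv2.putText(c,str(x+k),(k*s,10),0,.35,(255,255,255),1)
    for k in range(0,h,10): cv2.putText(c,str(y+k),(0,k*s+4),0,.35,(0,0,255),1)
    cv2.imwrite(n,c)
crop('pics/w20_side.png',310,235,100,115,5,'pics/f1.png')
crop('pics/w20_scene.png',200,235,110,120,5,'pics/f2.png')
E
```

```text
t: 17.98
tool_pos: [0.5306, -0.1765, 0.1697]
ee_rot: [140.0, -0.0, 6.9]
ft_force: [-0.3, 0.4, -5.9]
width: 0.287
17.975 [-10.149   30.7943   3.0136 115.7944  54.8133  49.4866 -43.5233] [ 0.5306 -0.1765  0.1697] [140.0404  -0.0085   6.8803] [-0.3017  0.4348 -5.8896] [1.2388 0.1783 0.0319] 0.2872306816208944
[[ 0.9928  0.0917  0.0771]
 [ 0.1198 -0.761  -0.6376]
 [ 0.0001  0.6422 -0.7665]]
```

View pics/f1.png

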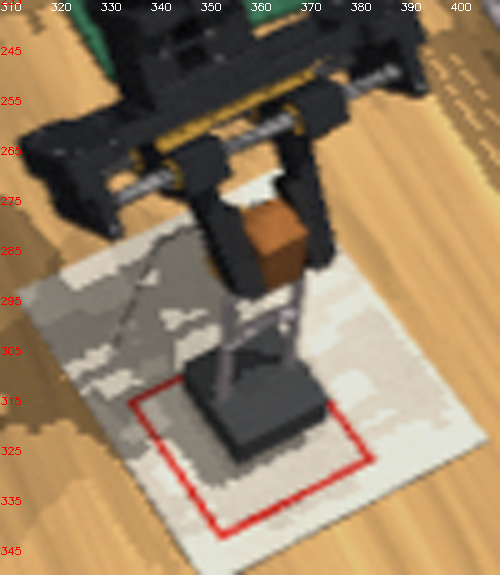

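View pics/f2.png

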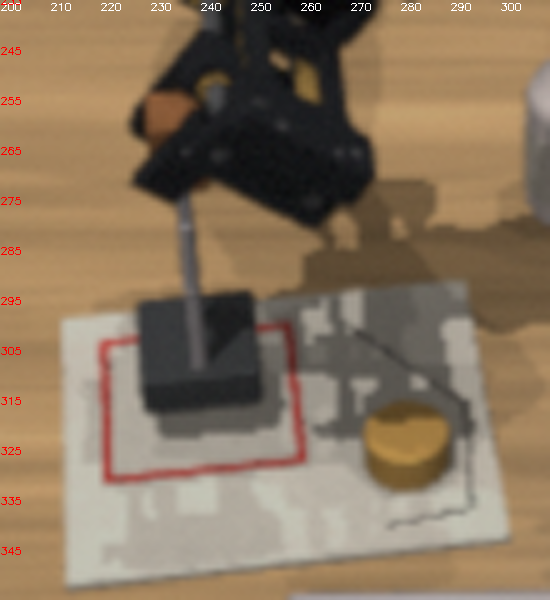

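View pics/w20_wrist.png

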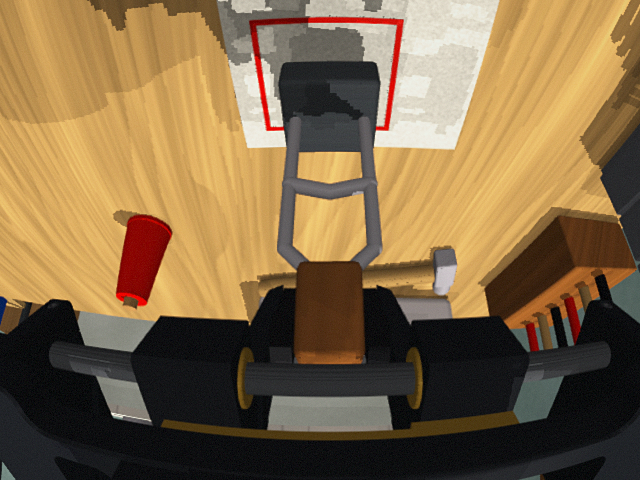

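Run:
```python
from h import *
np.set_printoptions(precision=4,suppress=True)
obs=[("side",(-28,-28,51),(357.2,323)),("side",(28,-28,51),(375.6,314.4)),("side",(-28,28,51),(347,307.4)),("side",(-28,-28,27),(357.6,327.4)),("side",(28,-28,27),(375.6,317.4)),
("scene",(28,-28,27),(229.4,317.4)),("scene",(28,28,27),(252.4,315.4)),("scene",(-28,-28,51),(227.4,295)),("scene",(-28,28,51),(250.4,293.4))]
for k in (0,1,2):
    o=[t for t in obs if k==0 or t[0]==("side","scene")[k-1]]
    p,r=fit(o,[.53,-.17,.1]);print(p,np.degrees(p[2]),np.abs(r).max())
for n,u in [("side",(313+0,0))]: pass
# card square now
si=[(336.2,315.4),(354,342.4),(384.4,327)];sc=[(220,303.5),(221.3,331),(260.5,327.4)]
for u in si:print(onz("side",u,.004))
for u in sc:print(onz("scene",u,.004))
# wood top centre, z .027+.162
print("wood",onz("side",(364.5,281),.189))
# wrist view of square corners
f="w20_wrist.npz"
for u in [(251,20),(404,18),(266.5,130),(388,129)]:print("w",won(f,u,2,.004))
for u in [(283,79),(378,79),(288,151),(376,151)]:print("wb",won(f,u,2,.051))
```

```text
[ 0.5324 -0.1702  0.1349] 7.72898517069443 1.5175127166365883
[ 0.5326 -0.1711  0.1337] 7.659534034175069 1.20878772018051
[ 0.5314 -0.1696  0.1261] 7.224288269632719 1.452414594167351
[ 0.4801 -0.1363  0.004 ]
[ 0.4905 -0.2252  0.004 ]
[ 0.5811 -0.2152  0.004 ]
[ 0.4906 -0.2236  0.004 ]
[ 0.5801 -0.2116  0.004 ]
[ 0.5705 -0.1214  0.004 ]
wood [ 0.53   -0.1776  0.189 ]
w [ 0.4776 -0.1326  0.004 ]
w [ 0.5694 -0.1202  0.004 ]
w [ 0.488  -0.2255  0.004 ]
w [ 0.5804 -0.2133  0.004 ]
wb [ 0.5023 -0.1449  0.051 ]
wb [ 0.5522 -0.1388  0.051 ]
wb [ 0.5072 -0.1998  0.051 ]
wb [ 0.5626 -0.193   0.051 ]
```

Measured base centre is (0.532, −0.170) against a square centre of (0.530, −0.1735). In the wrist view the weight looks the same as when it hung freely, so it is upright. I'll shift −1.5/−3 mm and lower.

```bash
python3 -m pendant '[{"x":-0.15,"y":-0.3,"z":-0.2,"ax":0,"ay":0,"az":0},{"x":0,"y":0,"z":-0.4,"ax":0,"ay":0,"az":0},{"x":0,"y":0,"z":-0.4,"ax":0,"ay":0,"az":0},{"x":0,"y":0,"z":-0.4,"ax":0,"ay":0,"az":0},{"x":0,"y":0,"z":-0.2,"ax":0,"ay":0,"az":0},{"x":0,"y":0,"z":-0.15,"ax":0,"ay":0,"az":0},{"x":0,"y":0,"z":0,"ax":0,"ay":0,"az":0}]'
python3 -m pendant '[{"x":0,"y":0,"z":-0.1,"ax":0,"ay":0,"az":0},{"x":0,"y":0,"z":-0.1,"ax":0,"ay":0,"az":0},{"x":0,"y":0,"z":0,"ax":0,"ay":0,"az":0}]'
```

```text
t: 19.0
tool_pos: [0.5289, -0.1795, 0.1519]
ee_rot: [140.0, 0.0, 6.9]
ft_force: [-0.5, -1.0, -6.3]
width: 0.289
t: 19.38
tool_pos: [0.5289, -0.1795, 0.1499]
ee_rot: [140.1, 0.0, 6.9]
ft_force: [0.1, 1.0, -6.2]
width: 0.286
```

```bash
python3 -m pendant '[{"x":0,"y":0,"z":-0.1,"ax":0,"ay":0,"az":0},{"x":0,"y":0,"z":-0.1,"ax":0,"ay":0,"az":0},{"x":0,"y":0,"z":0,"ax":0,"ay":0,"az":0}]'
python3 -m pendant '[{"x":0,"y":0,"z":-0.05,"ax":0,"ay":0,"az":0},{"x":0,"y":0,"z":-0.05,"ax":0,"ay":0,"az":0},{"x":0,"y":0,"z":0,"ax":0,"ay":0,"az":0}]'
```

```text
t: 19.75
tool_pos: [0.5288, -0.1795, 0.1478]
ee_rot: [140.0, 0.0, 6.9]
ft_force: [0.1, -0.8, -5.7]
width: 0.287
t: 20.12
tool_pos: [0.5289, -0.1796, 0.1469]
ee_rot: [140.0, 0.0, 6.9]
ft_force: [0.1, -0.1, -6.1]
width: 0.29
```

```bash
python3 -m pendant '[{"x":0,"y":0,"z":-0.05,"ax":0,"ay":0,"az":0},{"x":0,"y":0,"z":-0.05,"ax":0,"ay":0,"az":0},{"x":0,"y":0,"z":0,"ax":0,"ay":0,"az":0}]'
python3 -m pendant '[{"x":0,"y":0,"z":-0.05,"ax":0,"ay":0,"az":0},{"x":0,"y":0,"z":0,"ax":0,"ay":0,"az":0}]'
python3 look.py w21 side scene wrist
```

```text
t: 20.5
tool_pos: [0.5292, -0.18, 0.1469]
ee_rot: [139.9, -0.0, 6.8]
ft_force: [-1.6, 1.9, 5.0]
width: 0.288
t: 20.75
tool_pos: [0.5293, -0.1802, 0.1469]
ee_rot: [139.9, -0.0, 6.8]
ft_force: [-4.0, 2.9, 8.3]
width: 0.288
20.75 [-10.3493  33.2083   3.6775 116.3727  56.8335  47.4625 -46.5272] [ 0.5293 -0.1802  0.1469] [139.9033  -0.0265   6.8337] [-3.962   2.9205  8.2568] [-0.0365  0.7515 -0.4098] 0.288393924007806
[[ 0.9929  0.0907  0.077 ]
 [ 0.119  -0.7596 -0.6395]
 [ 0.0005  0.6441 -0.765 ]]
```

It touched down at the expected height. I'll back off the excess press, then check the position before releasing.

```bash
python3 -m pendant '[{"x":0,"y":0,"z":0.1,"ax":0,"ay":0,"az":0},{"x":0,"y":0,"z":0,"ax":0,"ay":0,"az":0}]'
python3 - <<'E'
import cv2
def crop(i,x,y,w,h,s,n):
    i=cv2.imread(i);c=cv2.resize(i[y:y+h,x:x+w],None,fx=s,fy=s,interpolation=cv2.INTER_CUBIC)
    for k in range(0,w,10): cv2.putText(c,str(x+k),(k*s,10),0,.35,(255,255,255),1)
    for k in range(0,h,10): cv2.putText(c,str(y+k),(0,k*s+4),0,.35,(0,0,255),1)
    return c
cv2.imwrite('pics/g1.png',cv2.hconcat([crop('pics/w21_side.png',320,255,75,110,5,0),crop('pics/w21_scene.png',205,260,75,110,5,0)]))
E
```

```text
t: 21.15
tool_pos: [0.5291, -0.1798, 0.1469]
ee_rot: [140.0, -0.0, 6.9]
ft_force: [-2.0, 1.2, 3.1]
width: 0.286
```

View pics/g1.png

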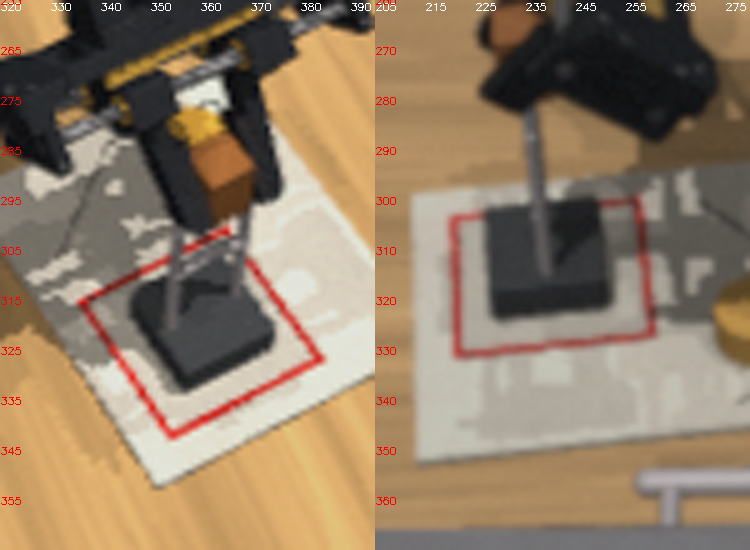

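View pics/w21_wrist.png

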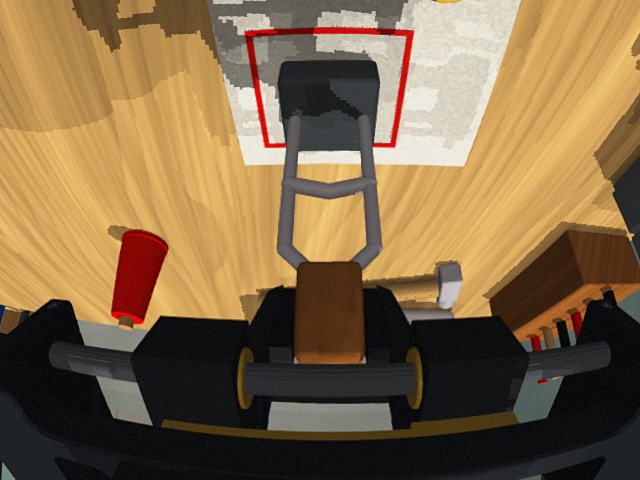

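Run:
```python
from h import *
np.set_printoptions(precision=4,suppress=True)
obs=[("side",(-28,-28,4),(356.4,333.2)),("side",(28,-28,4),(374.4,324)),("side",(-28,-28,28),(354.6,328.5)),("side",(-28,28,28),(346,313)),
("scene",(28,-28,4),(229,324)),("scene",(28,28,4),(252.4,321)),("scene",(-28,-28,28),(227.2,302)),("scene",(-28,28,28),(249.4,299.5))]
for k in (0,1,2):
    o=[t for t in obs if k==0 or t[0]==("side","scene")[k-1]]
    p,r=fit(o,[.53,-.17,.1]);print(p,np.degrees(p[2]),np.abs(r).max())
```

```text
[ 0.5298 -0.1727  0.1387] 7.947772518389456 1.9390160985580565
[ 0.5305 -0.1734  0.108 ] 6.186960854582402 1.8151901967318622
[ 0.5296 -0.1724  0.1551] 8.884843056519133 1.354086702055838
```

The base is centred at (0.530, −0.173) and aligned with the card. Now I release.

```bash
python3 -m pendant '[{"x":0,"y":0,"z":0.05,"ax":0,"ay":0,"az":0},{"x":0,"y":0,"z":0,"ax":0,"ay":0,"az":0}]' - 10
python3 -m pendant '[{"x":0,"y":0,"z":0,"ax":0,"ay":0,"az":0},{"x":0,"y":0,"z":0,"ax":0,"ay":0,"az":0},{"x":0,"y":0,"z":0,"ax":0,"ay":0,"az":0},{"x":0,"y":0,"z":0,"ax":0,"ay":0,"az":0},{"x":0,"y":0,"z":0,"ax":0,"ay":0,"az":0},{"x":0,"y":0,"z":0,"ax":0,"ay":0,"az":0},{"x":0,"y":0,"z":0,"ax":0,"ay":0,"az":0}]' 0.6
python3 look.py w22 wrist
```

```text
t: 21.4
tool_pos: [0.529, -0.1796, 0.1469]
ee_rot: [140.0, 0.0, 6.9]
ft_force: [0.2, 0.0, -1.4]
width: 0.292
t: 22.28
tool_pos: [0.5289, -0.1795, 0.1469]
ee_rot: [140.0, 0.0, 6.9]
ft_force: [0.3, 0.2, -0.1]
width: 0.804
22.275 [-10.3083  33.1323   3.6162 116.399   56.6866  47.4169 -46.3404] [ 0.5289 -0.1795  0.1469] [140.0489   0.0181   6.8798] [ 0.3325  0.1666 -0.0667] [0.5453 0.0795 0.0008] 0.804404681168067
[[ 0.9928  0.092   0.0767]
 [ 0.1198 -0.761  -0.6375]
 [-0.0003  0.6421 -0.7666]]
```

View pics/w22_wrist.png

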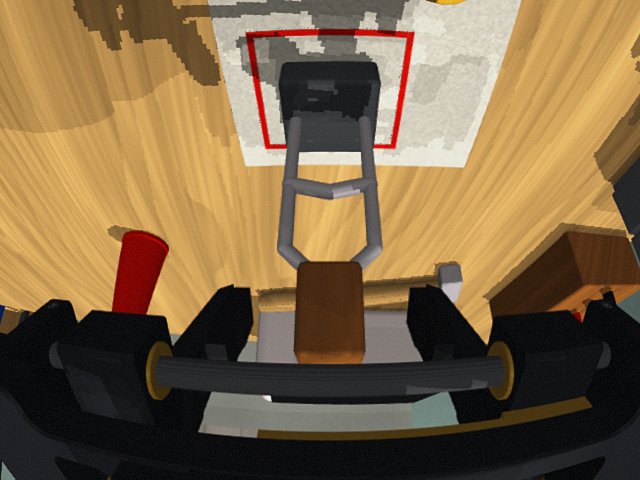

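```bash
python3 -m pendant '[{"x":-0.04,"y":0.3,"z":0.38,"ax":0,"ay":0,"az":0},{"x":-0.1,"y":0.8,"z":1,"ax":0,"ay":0,"az":0},{"x":-0.1,"y":0.9,"z":1.1,"ax":0,"ay":0,"az":0},{"x":-0.1,"y":0.9,"z":1.1,"ax":0,"ay":0,"az":0},{"x":-0.1,"y":0.9,"z":1.5,"ax":0,"ay":0,"az":0},{"x":0,"y":0.6,"z":2,"ax":0,"ay":0,"az":0},{"x":0,"y":0.3,"z":2,"ax":0,"ay":0,"az":0},{"x":0,"y":0,"z":2,"ax":0,"ay":0,"az":0},{"x":0,"y":0,"z":1.5,"ax":0,"ay":0,"az":0},{"x":0,"y":0,"z":0,"ax":0,"ay":0,"az":0},{"x":0,"y":0,"z":0,"ax":0,"ay":0,"az":0}]'
python3 look.py w23 side scene wrist
```

```text
t: 23.7
tool_pos: [0.5242, -0.1325, 0.2723]
ee_rot: [140.1, 0.1, 6.9]
ft_force: [-0.4, -0.2, -0.2]
width: 0.802
23.7 [-12.6913  20.8116  -0.1311 112.6971  46.7111  61.402  -34.6758] [ 0.5242 -0.1325  0.2723] [140.0578   0.0617   6.8691] [-0.4114 -0.1713 -0.2071] [0.5619 0.1702 0.0385] 0.8022665772131947
[[ 0.9928  0.0924  0.076 ]
 [ 0.1196 -0.7611 -0.6375]
 [-0.0011  0.642  -0.7667]]
```

View pics/w23_side.png

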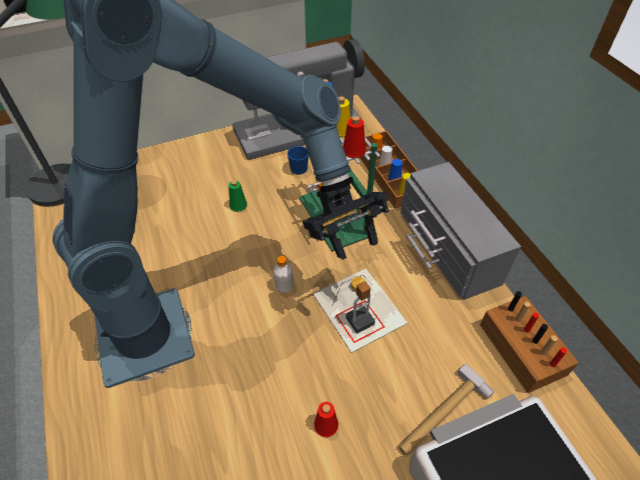

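View pics/w23_scene.png

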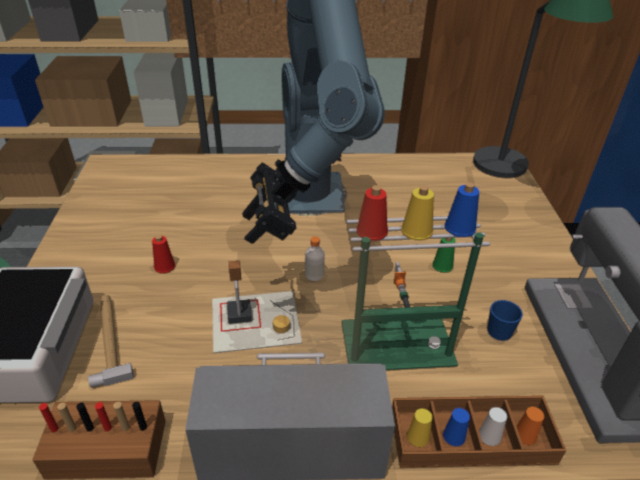

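View pics/w23_wrist.png

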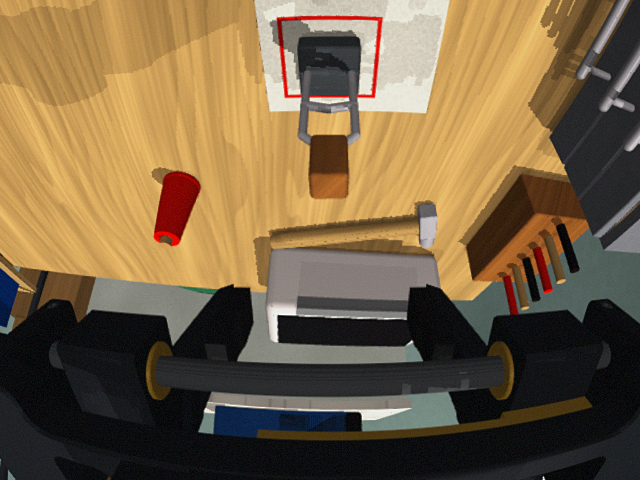

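The weight stands upright inside the red square, centred in all three views. The slug, bobbin, cones, tin, glue and mallet are at their original pixels, and the arm is clear and still. I'm handing the job in.

Run:
```python
from cell import *
import numpy as np
print(np.abs(observe()['dq']).max()); print(finish_job())
```

```text
0.17453222383546405
the job is handed in; nothing more can be done
None
```

The weight is off the hook and standing upright inside the red square, and the job was handed in at about 23.7 s of the 48 s allowed.

**What I did:**
- **Grasp:** I gripped the wooden block from the front with the gripper leaning 40°.
- **Unhooking:** I pressed the bar about 14 mm against the keeper, with at most about 8.4 N along x in the readings and no sign of the hard stop. I then lifted the weight 29 mm, drew it forward clear of the hook and carried it to the card.
- **Placing:** It touched down at the expected height. I commanded about 1 mm too far down, so the wrist force peaked at about 8 N upward, and I backed that off before releasing.

**Last checks:**
- **Position:** Just before release, the base measured about (0.530, −0.173) against a square centre of (0.530, −0.1735), turned within 2° of the card. After release, all three camera views showed it upright inside the square.
- **Other objects:** The keeper had sprung shut, and the other things looked to be where they were at the start. I judged both by eye from the pictures.
- **Arm:** The gripper was open, clear of everything and at rest, with no load on the wrist.

**What went wrong or disagreed:**
- **Joint limits:** While I carried the weight sideways, joint 4 reached its range limit (reading 137.28°, right at the stated limit of 137.28°), and joint 6 came within 0.2° of its limit. I turned the tool to get clear, and no error was reported.
- **Measurements:** The side and scene cameras differed by about 1 mm on the base position and about 3° on its yaw. The wrist camera put the square's centre about 1 mm away from where they did.

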